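# Open the trimming stand's keeper, fit a specimen holder in the tilted D bore, and lock it

### The job

Swing the keeper of the tilted trimming stand fully open by its knob, take the round-bodied specimen holder from the rack, turn it so that the flat on its stem matches the stand's D-shaped bore, and push it fully home. Then swing the keeper back all the way to its stop, so that its toe lies over the holder's flange, and let go. Leave the other holder in the rack.

Things in the scene. Friction and masses are not known exactly. Their poses are not given: they have to be found in the camera images.
- round_holder_mid (a point): Holder to fit (loose, 0.1-0.2 kg, bare metal): ringed round barrel 30 mm in diameter, 45 mm high; collet nose and resin tip reach 35 mm above this point. The point is the barrel's middle, 28 mm above the underside of the flange. z points up the barrel, away from the stem. Starts upright in an end hole of the rack, turned at random. May be gripped from any side.
- round_holder_stem (a point): Tip of the same holder's stem, on the axis, 60 mm below its mid point, same axes. D-shaped stem 20 mm in diameter, 32 mm long, its flat 6 mm from the axis, last 3.5 mm tapered. Above it a flange 48 mm in diameter, 5 mm thick (its top 23 mm below the mid point), milled flat 19 mm from the axis. Both flats face -x of this frame.
- vice_holder_mid (a point): The other holder, to be left in the rack: same flange and stem but a rectangular vice head, 24 x 36 mm, 48 mm high, with a small side screw. This point lies on its axis, 28 mm above the underside of its flange.
- holder_rack: White plastic rack, fixed, 80 x 182 x 46 mm high, long along its y axis; origin at the centre of its underside. Three round holes, 24 mm in diameter, 37 mm deep, at y = -56, 0 and +56 mm. The middle one is empty; the holders stand in the end ones (which is where varies), flanges on the rack's top.
- socket_home (a point): Where the round holder's mid point lies when home (both frames then coincide): on the bore's axis, 28 mm above the socket's face. z points out of the bore, 35 degrees off vertical, leaning to the robot's side; x runs up the face's slope. D bore 21.5 mm in diameter, 38 mm deep, its flat on the -x (lower) side, 6.75 mm from the axis. Aluminium block, face 64 x 60 mm.
- stand: Grey foot of the trimming stand, fixed, 128 x 112 mm, 16 mm high; origin at the centre of its underside, z up, -x is its front. It carries the tilted socket: the face's centre is 12 mm in front of the origin and 88 mm up.
- keeper_pivot (a point): Pivot of the keeper, a dark steel bar 12 mm wide, 6 mm thick, turning parallel to the face, 7 mm above it (2 mm over a seated flange). The point is on the pivot axis at the bar's upper side, 13 mm above the face, 56 mm from the bore's axis on the face's -y side. z as socket_home's; the frame turns with the bar: toe 39 mm long along +x, knob 42 mm along -x.
- keeper_knob (a point): Middle of the keeper's black round upright knob, a sleeve that spins freely on its pin: 14 mm in diameter, 28 mm tall (from 14 mm below this point, the bar's upper side, to 14 mm above), parallel to the pivot axis and 42 mm from it. This frame turns with the bar.
- keeper (a joint): Keeper's angle: 0 = fully open, toe up the slope (socket_home's +x), knob at the lower side; pi/2 = closed against its stop, toe towards the bore (+y), knob straight out to -y; it blocks the flange from about 0.9. Grows counter-clockwise seen from above the face. Starts more or less closed (1.15 to 1.55), stays where left, turns against light friction (about 1 N at the knob).
There are look-alikes about, which are no part of the job. Leave any turquoise look-alike of the part that bears round_holder_mid alone.

How it is judged:
By the outcome, as a careful person would: the job done as asked, in the order asked, and still so for the second after the job is handed in, with the robot touching nothing.
It also fails if it takes over 64 s, if anything falls off the work surface, if the arm or the gripper's body presses on something with over 40 N, if the wrist force passes 120 N, or if a joint passes its speed limit or range.

### The arm

A 6-joint arm with a two-finger parallel gripper is mounted at the origin on a cart in front of the work surface, level with it; the furniture and walls round the work are solid. World frame = base frame: x ahead of the robot, y to its left, z up, the work surface at z = 0. Lengths are in m, angles in degrees, forces in N, time in s.
With the tool pointing down it reaches from about 0.325 to 0.9 m from the base axis. Payload 6.1 kg.
Tool frame: the origin (TCP) lies on the mounting face of the last link; the fingertips stand 182 mm ahead of it and the grasp point (between the pads) lies 164 mm ahead of it; z points along the fingers, y is the direction in which the jaws open and shut (so a half turn about z gives the same grasp; the last joint's range is limited). The gripper opens to 87 mm and grips with 3 to 60 N. Pads are 19 mm wide; open, the fingers measure 117 mm over their backs; the gripper's body (75 mm by 190 mm) begins 51 mm behind the grasp point.
Start: joints at [-81.48, 12.628, 87.462, -0, 79.91, -7.225], TCP at [0.17, -0.602, 0.405] pointing down, gripper open.
Joint ranges: [-170.65, 170.65], [-52.31, 119.04], [5.05, 147.46], [-71.25, 251.25], [11.57, 151.72], [-153.62, 153.62]. Speed limits (degrees/s): [147.25, 147.25, 172.46, 180, 180, 180].

### API

Orientations are given as [roll, pitch, yaw] about the fixed x, y, z axes, in that order (R = Rz(yaw) Ry(pitch) Rx(roll)).
In Python, from bench import env, cams gives the robot as it stands. The module is installed in compiled form; this text tells all that it offers.
- The arm moves only by the tool step_arm, never from a script. Its argument "targets" is a list of rows, each a list of 7 numbers: the shift along the tool's x, y, z in mm, then the turn, a rotation vector about the tool's x, y, z in rad, then the finger opening in mm, from 0 to 87. In form: [[tx, ty, tz, wx, wy, wz, fingers], ...]. A call has 1 to 5 rows; each row shifts and turns the pose as measured when the row begins, along the tool's axes as they then stand; what a row does not reach is not made up. A row lasts 1/12 s, in which the tool goes at most 41.7 mm and 7.16 degrees, less where a joint would pass 70% of its speed; a pose out of reach is approached as far as the arm can. A call is refused whole if a number of a shift passes 41.7 or a number of a turn 0.125, either way. A call with a gripper value outside its range is refused whole. The fingers move at their own pace and stop on an object; the grip force is fixed at half the most. Time passes only in rows, so rows that do not move let the fingers close. It gives the time, the measured TCP pose, the force and the opening at its end, in the units of the state.
- env.read_state(): the state, without advancing time (a new reading comes with each control period).
- cams.get_image(name): name is "side" or "top" or "wrist"; returns the picture (400x640x3 uint8, red, green, blue); there is no depth.
- cams.get_calibration(name): a dict with "fov_y" (degrees; the focal length in pixels is half the picture's height over the tangent of half this angle, whatever the lens; pixels are square), "cx", "cy" (the principal point, pixels), "view" (4x4, takes a point from world to camera coordinates). Camera axes: x right, y up, looking along -z (the intrinsics and any distortion apply to the point x, -y, -z); pixel columns grow to the right and rows downward; lengths in m; the calibration is good to about 2 mm. A picture is of the moment at which its call begins: read the wrist's pose just before it. get_calibration takes no time and is no camera call; for the wrist camera it gives the pose at the moment of the call.
- env.job_done(): hands the job in, once; it reports no verdict.
Trained networks look in the newest picture that a camera, given by its name, has taken for a name from the list of things; names that differ only in an ending like _2 or _b are one class to them, and where a whole thing is asked for, a point or a joint stands for the part that bears it (a point fixed in the world has none). Each returns a list of dicts, best first, with "confidence" (0 to 1); they miss things now and then, are a little off and sometimes report something else, mostly with a low value. They report only what shows in the picture. A call takes as long as a camera call. They do not tell look-alikes from the thing itself.
- cams.masks_of(camera, target): "pixels" (400x640 bool, what is visible of it) and "bbox" ([left, top, right, bottom] in pixels, round what is visible of it).
The state is a dict: "time": time; "joints": joint angles; "joint_vel": joint speeds; "tau": joint torques, N m; "tcp_pos": TCP position; "eef_rot": TCP orientation; "force": force on the tool from outside, world axes, zero at the start; "ft_torque": the same for the moment, N m; "finger_gap": opening from 0.0 (shut) to 1.0 (fully open).
Only numpy, scipy, OpenCV 4.12 (cv2) and the standard library are available. Lean on these libraries where they do the work, as an engineer would, in place of code of your own. Each camera call takes 0.05 s, during which the arm holds its last target.

## Working session

There is one attempt and no reset: what is moved stays moved. The work goes in short steps, Python scripts to look and compute and a tool call to move; the robot and the scene stay as the last step left them, time stands still between calls to the robot, and variables do not carry over. Pictures are saved under pics/ and viewed, and the job is handed in when it is done.

Besides the shell and the picture viewer there is one more tool, called after "Call:" by a JSON object that holds its "name" and its "arguments". step_arm: Moves the arm, as the interface text tells. Its arguments: {"type":"object","properties":{"targets":{"type":"array"}},"required":["targets"]}

```bash
mkdir -p pics; ls; cat > h.py <<'E'
import numpy as np, cv2
from scipy.spatial.transform import Rotation as R
from bench import env, cams
def shot(name,fn):
    im=cams.get_image(name); cv2.imwrite('pics/'+fn,im[:,:,::-1]); return im
E
python3 - <<'E'
from h import *
for n in ['side','top','wrist']:
    shot(n,n+'0.png'); c=cams.get_calibration(n); print(n,c)
print(env.read_state())
E
```

```text
pics
side {'fov_y': 43.49841250412369, 'cx': 317.57221222174195, 'cy': 199.79673805085693, 'view': array([[-0.87185185, -0.48971314,  0.007442  ,  0.53818209],
       [ 0.32152931, -0.56083464,  0.76294391, -0.11023398],
       [-0.36944992,  0.66756688,  0.64642185, -1.26034787],
       [ 0.        ,  0.        ,  0.        ,  1.        ]])}
top {'fov_y': 45.9238049583725, 'cx': 328.3931775554975, 'cy': 198.63334788813, 'view': array([[-0.01064665, -0.9998487 ,  0.01375573,  0.17556653],
       [ 0.99292944, -0.00894448,  0.11836857, -0.50064614],
       [-0.11822762,  0.0149187 ,  0.99287444, -1.06378468],
       [ 0.        ,  0.        ,  0.        ,  1.        ]])}
wrist {'fov_y': 64.96811598797437, 'cx': 322.18785844787396, 'cy': 202.1494033848014, 'view': array([[ 0.27178693, -0.96235463, -0.00232905, -0.62328071],
       [ 0.91754521,  0.2598603 , -0.30097078,  0.03833481],
       [ 0.29024585,  0.07966292,  0.95363052, -0.39277521],
       [ 0.        ,  0.        ,  0.        ,  1.        ]])}
{'time': 0.15, 'joints': array([-8.14804143e+01,  1.26637961e+01,  8.75103435e+01, -1.95138995e-03,
        7.99110696e+01, -7.22624454e+00]), 'joint_vel': array([-0.08229005, -0.17519886, -0.16646303, -0.0210028 ,  0.03942132,
        0.03547651]), 'tau': array([ 7.57414255e-04, -4.95189786e+01, -3.87881291e+01,  6.99280389e-02,
        5.30876359e-02, -9.44778412e-05]), 'tcp_pos': array([ 0.16955331, -0.6013448 ,  0.40390326]), 'eef_rot': array([-1.79915226e+02, -8.81281609e-03,  1.57461670e+01]), 'force': array([-0.3103675 , -0.50550898, -0.45137168]), 'ft_torque': array([-0.01882141, -0.01370747, -0.03449005]), 'finger_gap': 0.9960444444431097}
```

View pics/side0.png

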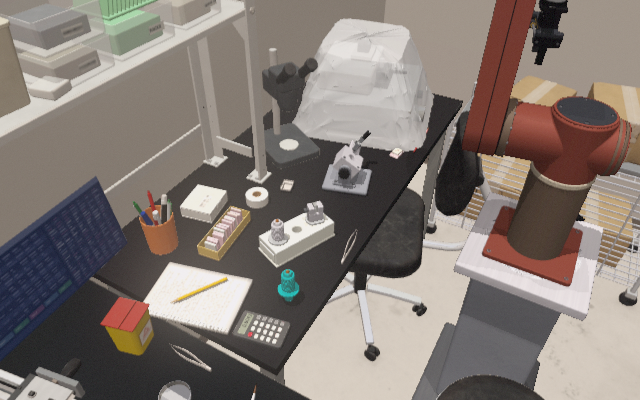

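View pics/top0.png

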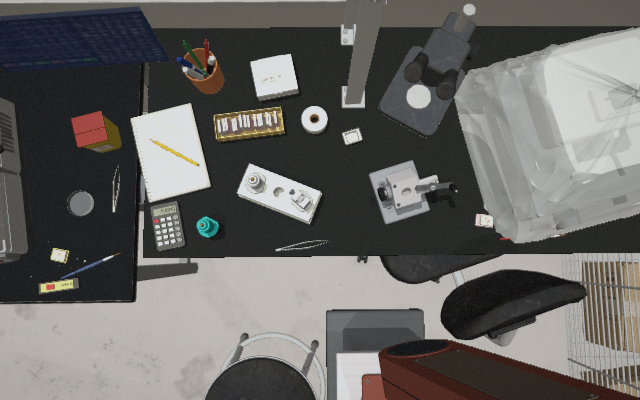

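View pics/wrist0.png

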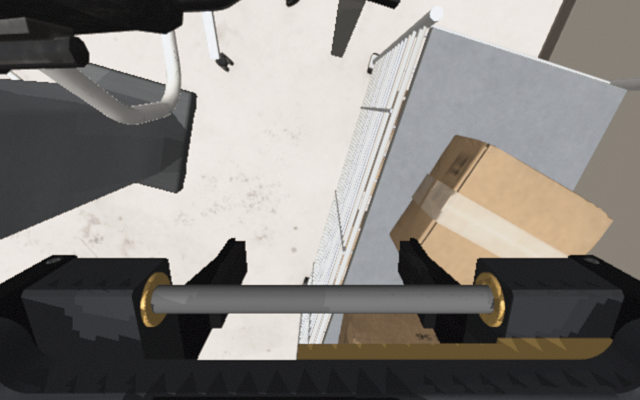

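```bash
cat >> h.py <<'E'
def K(c):
    f=200/np.tan(np.radians(c['fov_y'])/2); return f,c['cx'],c['cy']
def proj(P,c):
    P=np.atleast_2d(P); V=c['view']; q=P@V[:3,:3].T+V[:3,3]; f,cx,cy=K(c)
    return np.c_[cx+f*q[:,0]/-q[:,2], cy-f*q[:,1]/-q[:,2]]
def ray(u,v,c):
    f,cx,cy=K(c); V=c['view']; d=np.array([(u-cx)/f,-(v-cy)/f,-1.]); 
    return -V[:3,:3].T@V[:3,3], V[:3,:3].T@d
def onz(u,v,c,z):
    o,d=ray(u,v,c); return o+d*(z-o[2])/d[2]
def tri(obs):
    A=np.zeros((3,3));b=np.zeros(3)
    for (u,v,c) in obs:
        o,d=ray(u,v,c); d/=np.linalg.norm(d); M=np.eye(3)-np.outer(d,d); A+=M;b+=M@o
    return np.linalg.solve(A,b)
E
python3 - <<'E'
from h import *
ims={}
for n in ['side','top']:
    ims[n]=cams.get_image(n)
    for t in ['round_holder_mid','vice_holder_mid','holder_rack','stand','keeper','keeper_knob']:
        for m in cams.masks_of(n,t)[:4]:
            ys,xs=np.nonzero(m['pixels']); print(n,t,round(m['confidence'],2),m['bbox'],xs.mean().round(1),ys.mean().round(1),len(xs))
def crop(im,x,y,w,h,s,fn): cv2.imwrite('pics/'+fn,cv2.resize(im[y:y+h,x:x+w,::-1],None,fx=s,fy=s,interpolation=cv2.INTER_CUBIC))
crop(ims['top'],230,150,240,85,3.3,'topc.png')
crop(ims['side'],250,120,160,150,4,'sidec.png')
E
```

```text
side round_holder_mid 0.88 [266.9, 220.5, 289.2, 245.5] 277.3 233.4 323
side vice_holder_mid 0.77 [304.4, 196.6, 326.5, 220.9] 314.3 212.7 416
side holder_rack 0.84 [258.5, 211.4, 333.2, 269.6] 295.9 239.0 1920
side holder_rack 0.31 [320.7, 131.1, 371.5, 195.7] 348.2 170.2 1771
side stand 0.92 [321.1, 130.8, 369.7, 194.2] 348.0 170.2 1722
side keeper 0.47 [352.9, 128.9, 369.5, 151.6] 361.6 138.9 107
side keeper 0.15 [260.9, 211.1, 333.5, 266.7] 296.2 238.6 1988
side keeper_knob 0.63 [355.7, 131.3, 371.5, 153.1] 360.2 140.3 101
top round_holder_mid 0.86 [196.5, 215.7, 218.2, 239.0] 207.6 226.9 346
top round_holder_mid 0.77 [247.2, 172.2, 267.4, 191.3] 255.6 182.0 310
top vice_holder_mid 0.65 [293.2, 186.5, 310.4, 214.7] 300.5 199.4 370
top holder_rack 0.78 [236.8, 166.4, 323.2, 224.5] 279.9 193.9 2124
top holder_rack 0.51 [248.3, 171.8, 266.0, 195.5] 255.3 182.8 329
top stand 0.68 [368.6, 163.4, 462.4, 227.4] 403.8 190.7 2872
top keeper 0.73 [414.4, 178.8, 459.6, 194.6] 437.8 186.5 277
top keeper_knob 0.54 [416.2, 179.6, 459.4, 192.5] 438.8 186.4 235
```

View pics/topc.png

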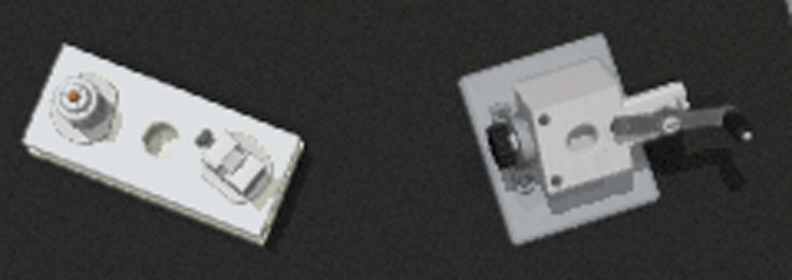

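View pics/sidec.png

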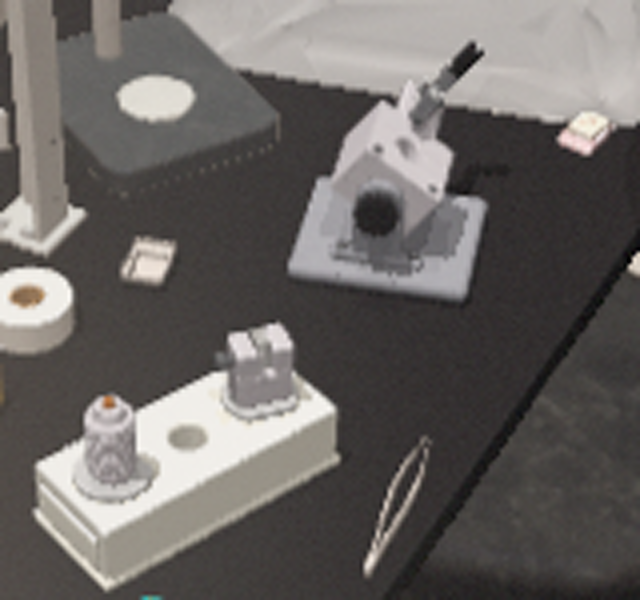

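```bash
python3 - <<'E'
from h import *
c=cams.get_calibration('top'); s=cams.get_calibration('side')
T=lambda x,y:(230+x/3.3,150+y/3.3)
S=lambda x,y:(250+x/4,120+y/4)
for p in [(458,80),(603,33),(660,195),(513,246)]: print('foot',onz(*T(*p),c,.016).round(4))
for p in [(320,183),(488,200),(465,300),(290,275)]: print('footS',onz(*S(*p),s,.016).round(4))
for p in [(64,43),(300,140),(268,236),(26,142)]: print('rack',onz(*T(*p),c,.046).round(4))
print('mid hole',onz(*T(161,138),c,.046), onz(*S(187,437),s,.046))
print('tip',tri([(*T(74,97),c),(*S(109,402),s)]))
print('bore',tri([(*T(582,137),c),(*S(404,148),s)]))
print('knob', tri([(*T(740,128),c),(*S(468,60),s)]))
w=cams.get_calibration('wrist');V=w['view'];st=env.read_state()
Rt=R.from_euler('xyz',st['eef_rot'],degrees=True).as_matrix()
print('cam in tool',Rt.T@(-V[:3,:3].T@V[:3,3]-st['tcp_pos']),'\n',Rt.T@V[:3,:3].T)
E
```

```text
foot [0.5609 0.0746 0.016 ]
foot [ 0.5942 -0.0304  0.016 ]
foot [ 0.477  -0.0672  0.016 ]
foot [0.4419 0.0382 0.016 ]
footS [ 0.5856 -0.0181  0.016 ]
footS [ 0.4693 -0.0609  0.016 ]
footS [0.4353 0.0513 0.016 ]
footS [0.5527 0.0872 0.016 ]
rack [0.5841 0.3511 0.046 ]
rack [0.5147 0.1878 0.046 ]
rack [0.4485 0.2103 0.046 ]
rack [0.515  0.3766 0.046 ]
mid hole [0.51691398 0.28370603 0.046     ] [0.5137463  0.28913475 0.046     ]
tip [0.53721416 0.33575562 0.10157069]
bore [ 5.10577708e-01 -1.23263538e-04  8.50801765e-02]
knob [ 0.51228023 -0.10266491  0.09951905]
cam in tool [ 0.08192072 -0.00063299  0.01927252] 
 [[ 4.73011690e-04  9.53573902e-01  3.01158745e-01]
 [ 9.99999523e-01 -7.08429100e-04  6.72495952e-04]
 [ 8.54624208e-04  3.01158284e-01 -9.53573782e-01]]
```

Call:
{"name": "step_arm", "arguments": {"targets": [[30,-28,0,0,0,0,60],[30,-28,0,0,0,0,60],[30,-28,0,0,0,0,60],[30,-28,0,0,0,0,60],[30,-28,0,0,0,0,60]]}}

```text
time: 1.27
tcp_pos: [0.2743, -0.4269, 0.402]
eef_rot: [180.0, 0.1, 15.1]
force: [1.7, 0.3, 1.2]
finger_gap: 0.733
```

Call:
{"name": "step_arm", "arguments": {"targets": [[30,-28,0,0,0,0,40],[30,-28,0,0,0,0,40],[30,-28,0,0,0,0,40],[30,-28,0,0,0,0,40],[30,-28,0,0,0,0,40]]}}

```text
time: 1.68
tcp_pos: [0.3825, -0.2486, 0.4027]
eef_rot: [179.8, -0.0, 14.9]
force: [0.8, -0.9, -0.4]
finger_gap: 0.475
```

Call:
{"name": "step_arm", "arguments": {"targets": [[30,-28,0,0,0,0,24],[30,-28,0,0,0,0,24],[30,-28,0,0,0,0,24],[30,-28,0,0,0,0,24],[30,-28,0,0,0,0,24]]}}

```text
time: 2.1
tcp_pos: [0.4908, -0.0704, 0.4045]
eef_rot: [179.6, -0.3, 14.9]
force: [0.0, 0.2, -0.1]
finger_gap: 0.285
```

Call:
{"name": "step_arm", "arguments": {"targets": [[25,-20,0,0,0,0,24],[20,-20,0,0,0,0,24],[0,0,0,0,0,0,24]]}}

```text
time: 2.35
tcp_pos: [0.5273, -0.011, 0.4053]
eef_rot: [179.6, -0.5, 15.3]
force: [-1.1, -0.3, 0.0]
finger_gap: 0.281
```

```bash
python3 - <<'E'
from h import *
st=env.read_state(); c=cams.get_calibration('wrist')
im=shot('wrist','w1.png'); np.save('w1.npy',c['view']); print(st['time'],st['tcp_pos'],st['eef_rot'],np.abs(st['joint_vel']).max(),st['joints'])
for t in ['stand','keeper','keeper_knob']:
  for m in cams.masks_of('wrist',t)[:2]:
    ys,xs=np.nonzero(m['pixels']); print(t,round(m['confidence'],2),m['bbox'],xs.mean().round(1),ys.mean().round(1),len(xs))
E
```

```text
2.35 [ 0.52725043 -0.0110086   0.40529755] [179.61595997  -0.5012166   15.27314158] 2.6475875224737857 [ -9.72565459  -1.05174386 102.15357284  -0.13915338  78.28165222
  65.03041274]
stand 0.97 [248.4, 126.6, 409.9, 253.4] 312.9 182.9 11291
stand 0.19 [320.3, 210.7, 409.8, 250.9] 373.1 221.8 1332
keeper 0.79 [321.1, 208.8, 412.3, 251.6] 373.7 221.7 1354
keeper_knob 0.87 [322.6, 208.9, 411.3, 249.6] 374.6 221.8 1318
```

View pics/w1.png

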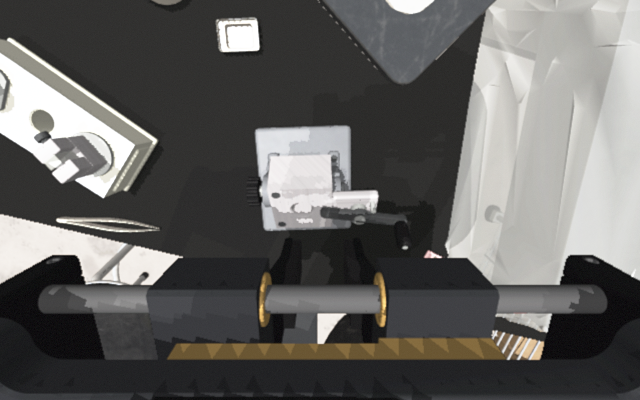

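```bash
python3 - <<'E'
from h import *
im=cv2.imread('pics/w1.png')
cv2.imwrite('pics/w1c.png',cv2.resize(im[115:265,240:420],None,fx=4,fy=4,interpolation=cv2.INTER_CUBIC))
E
```

```text
(no output)
```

View pics/w1c.png

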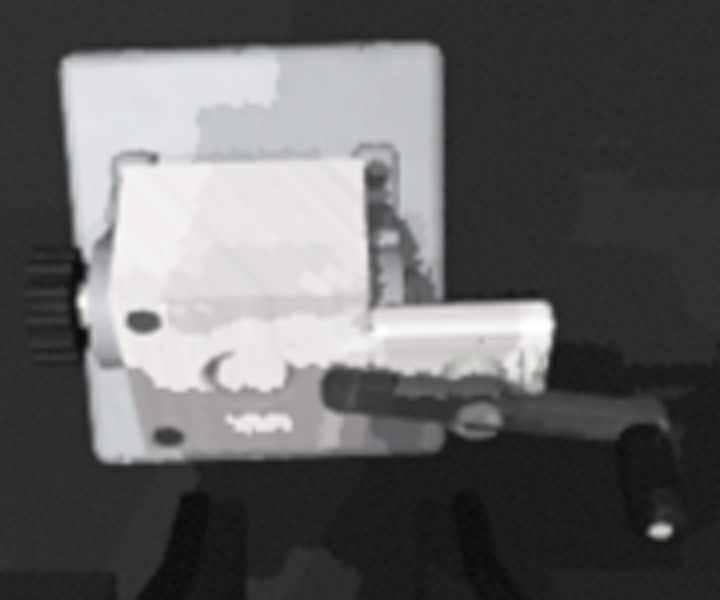

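```bash
cat >> h.py <<'E'
from scipy.optimize import least_squares
t35=np.radians(35)
S_R=np.array([[np.cos(t35),0,-np.sin(t35)],[0,1,0],[np.sin(t35),0,np.cos(t35)]])  # cols: x_s,y_s,z_s in stand frame
def Rz(a): return np.array([[np.cos(a),-np.sin(a),0],[np.sin(a),np.cos(a),0],[0,0,1]])
def stand_pts(p, local): # local in face frame (origin face centre)
    x,y,a=p[:3]; return (np.atleast_2d(local)@S_R.T+[-.012,0,.088])@Rz(a).T+[x,y,0]
def foot_pts(p):
    x,y,a=p[:3]; L=np.array([[.064,.056,.016],[.064,-.056,.016],[-.064,-.056,.016],[-.064,.056,.016]]); return L@Rz(a).T+[x,y,0]
def knob_loc(th,h): return np.array([-.042*np.cos(th),-.056-.042*np.sin(th),h])
E
python3 - <<'E'
from h import *
w=cams.get_calibration('wrist'); w['view']=np.load('w1.npy')
T=lambda x,y:(230+x/3.3,150+y/3.3)
S=lambda x,y:(250+x/4,120+y/4)
W=lambda x,y:(240+(x+.5)/4-.5,115+(y+.5)/4-.5)
c=cams.get_calibration('top'); s=cams.get_calibration('side')
obs=[(w,[W(62,53),W(442,42),W(443,453),W(97,464)],W(582-105,418),W(660,531)),
 (c,[T(458,80),T(603,33),T(660,195),T(513,246)],T(672,124),T(743,130)),
 (s,[S(320,183),S(488,200),S(465,300),S(290,275)],S(427,105),S(475,48))]
def f(p,which,full=False):
    r=[]
    for i in which:
        cam,fc,pv,kn=obs[i]
        P=np.vstack([foot_pts(p),stand_pts(p,[0,-.056,.014]),stand_pts(p,knob_loc(p[3],.041))])
        r.append((proj(P,cam)-np.array(fc+[pv,kn])))
    return np.vstack(r) if full else np.vstack(r).ravel()
for wh in [[0],[1],[2],[0,1,2]]:
    q=least_squares(f,[.515,.008,.3,1.4],args=(wh,)); print(wh,q.x.round(4),np.degrees(q.x[2:]).round(1)); print(f(q.x,wh,True).round(1).tolist())
E
```

```text
[0] [0.5181 0.0063 0.2929 1.3308] [16.8 76.2]
[[-1.2, -0.2], [1.2, -0.1], [0.8, 0.9], [-0.9, 0.5], [0.4, -0.4], [-0.3, -0.3]]
[1] [0.5185 0.0039 0.306  1.4183] [17.5 81.3]
[[-0.9, -0.7], [-0.1, -0.9], [0.7, 1.1], [0.1, 0.5], [-0.9, -0.1], [1.1, 0.0]]
[2] [ 5.2620e-01 -9.0000e-04 -1.2066e+00  3.1347e+00] [-69.1 179.6]
[[-1.1, -5.5], [-5.6, -6.2], [-3.3, -4.3], [0.5, -2.0], [9.5, 10.8], [-0.7, 7.0]]
[0, 1, 2] [0.5194 0.0061 0.2105 1.6023] [12.1 91.8]
[[3.6, -5.4], [6.1, 3.0], [-3.0, 3.3], [-4.9, -3.9], [-0.9, 2.9], [0.1, 0.3], [0.1, -3.9], [2.1, 0.2], [-2.1, 3.7], [-4.0, -1.4], [-2.1, 2.1], [-0.4, 1.1], [-10.7, 18.5], [-41.7, -8.0], [6.2, -25.1], [41.1, 4.4], [2.8, -2.8], [-0.4, -2.2]]
```

```bash
cat >> h.py <<'E'
def stand_R(a): return Rz(a)@S_R
def tool_R(Rs, psi): # tool with z=-z_s ; psi rotates about z_s, psi=0: tool x = x_s
    return Rs@Rz(psi)@np.diag([1.,-1.,-1.])
def delta(ptgt,Rt):
    st=env.read_state(); Rc=R.from_euler('xyz',st['eef_rot'],degrees=True).as_matrix()
    d=Rc.T@(ptgt-st['tcp_pos'])*1000; w=R.from_matrix(Rc.T@Rt).as_rotvec()
    print('t',round(st['time'],2),'F',st['force'].round(1),'gap',round(st['finger_gap']*87,1),'j6',st['joints'].round(0)); print('shift tool mm',d.round(1),'rotvec',w.round(4),'norm',np.linalg.norm(d).round(1),'tool-final-frame',(Rt.T@Rc@d).round(1))
SP=np.array([.5181,.0063,.2929])
TH=1.33
E
python3 - <<'E'
from h import *
Rs=stand_R(SP[2]); delta(stand_pts(SP,[0,-.03,.32])[0],tool_R(Rs,0))
E
```

```text
t 2.55 F [-0.5 -0.3  0.3] gap 24.5 j6 [-10.  -1. 102.  -0.  78.  65.]
shift tool mm [-196.3   12.5   53.7] rotvec [ 0.0177  0.6047 -0.027 ] norm 203.9 tool-final-frame [-192.2    7.   -67.6]
```

Call:
{"name": "step_arm", "arguments": {"targets": [[-38,2,9,0.003,0.121,-0.005,24],[-39,2,5,0.003,0.121,-0.005,24],[-39,2,0,0.003,0.121,-0.005,24],[-39,2,-5,0.003,0.121,-0.005,24],[-38,2,-10,0.003,0.121,-0.005,24]]}}

```text
time: 2.97
tcp_pos: [0.3502, -0.0799, 0.3514]
eef_rot: [179.7, -34.8, 16.7]
force: [-2.0, -1.4, -0.2]
finger_gap: 0.275
```

```bash
cat > d.py <<'E'
from h import *
E
python3 - <<'E'
from h import *
Rs=stand_R(SP[2]); delta(stand_pts(SP,[0,-.03,.32])[0],tool_R(Rs,0))
E
```

```text
t 2.97 F [-2.  -1.4 -0.2] gap 23.9 j6 [-38. -39. 139.  32.  62.  25.]
shift tool mm [-8.9 -4.  -4.6] rotvec [ 0.0061  0.0034 -0.0007] norm 10.8 tool-final-frame [-8.9 -4.  -4.6]
```

Call:
{"name": "step_arm", "arguments": {"targets": [[0,0,0,0,0,0,24]]}}

```text
time: 3.05
tcp_pos: [0.3438, -0.082, 0.3457]
eef_rot: [179.7, -34.9, 16.2]
force: [-1.1, 0.2, -2.2]
finger_gap: 0.277
```

```bash
python3 - <<'E'
from h import *
st=env.read_state(); c=cams.get_calibration('wrist')
im=shot('wrist','w2.png'); np.save('w2.npy',c['view']); print(st['time'],st['tcp_pos'],st['eef_rot'],np.abs(st['joint_vel']).max(),st['joints'])
b=im[:,:,::-1]
cv2.imwrite('pics/w2c.png',cv2.resize(b[100:300,220:440],None,fx=3.6,fy=3,interpolation=cv2.INTER_CUBIC))
E
```

```text
3.05 [ 0.34378313 -0.08199417  0.34565162] [179.68873626 -34.89364348  16.15372219] 10.873543939422287 [-39.17394208 -39.91928965 140.22228193  31.99914826  61.88310257
  23.86010172]
```

View pics/w2.png

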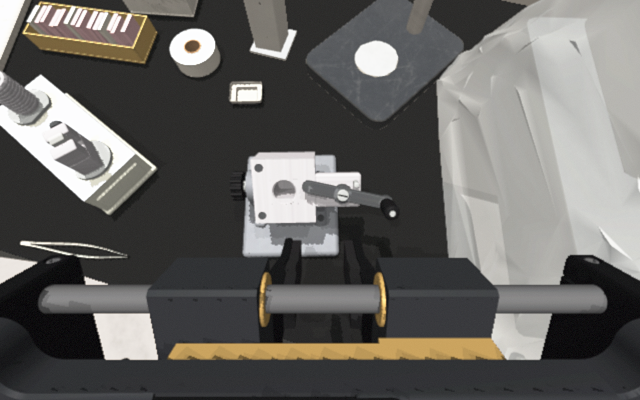

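```bash
python3 - <<'E'
from h import *
st=env.read_state(); c=cams.get_calibration('wrist')
im=shot('wrist','w3.png'); np.save('w3.npy',c['view']); print(st['time'],st['tcp_pos'],st['eef_rot'],np.abs(st['joint_vel']).max())
b=im[:,:,::-1]
cv2.imwrite('pics/w3c.png',cv2.resize(b[140:270,220:410],None,fx=4,fy=4,interpolation=cv2.INTER_CUBIC))
for t in ['keeper_knob','stand']:
  for m in cams.masks_of('wrist',t)[:2]:
    print(t,m['confidence'],m['bbox'])
E
```

```text
3.1 [ 0.34601699 -0.08205244  0.34816512] [179.65516072 -34.78706868  16.09611306] 9.916626770594329
keeper_knob 0.98 [300.5, 182.4, 400.8, 225.0]
stand 0.52 [43.9, 126.7, 113.0, 184.2]
```

View pics/w3c.png

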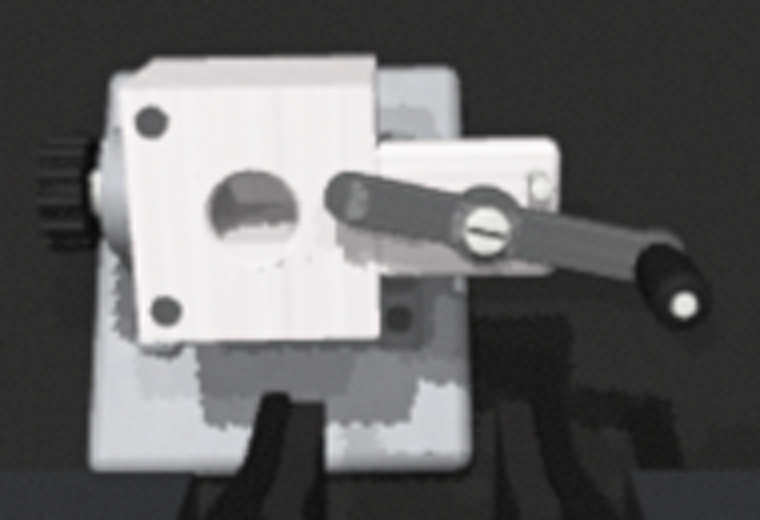

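```bash
python3 - <<'E'
from h import *
w1=cams.get_calibration('wrist'); w1['view']=np.load('w1.npy')
w3=cams.get_calibration('wrist'); w3['view']=np.load('w3.npy')
T=lambda x,y:(230+(x+.5)/3.3-.5,150+(y+.5)/3.3-.5)
S=lambda x,y:(250+(x+.5)/4-.5,120+(y+.5)/4-.5)
W=lambda x,y:(240+(x+.5)/4-.5,115+(y+.5)/4-.5)
U=lambda x,y:(220+(x+.5)/4-.5,140+(y+.5)/4-.5)
c=cams.get_calibration('top'); s=cams.get_calibration('side')
face=[[.032,.03,0],[.032,-.03,0],[-.032,-.03,0],[-.032,.03,0],[0,0,0]]
obs=[(w1,[W(62,53),W(442,42),W(443,453),W(97,464)],W(477,418),W(660,531),[]),
 (w3,[U(106,68),U(462,64),U(471,470),U(89,471)],U(486,230),U(684,304),[U(122,87),U(377,84),U(381,338),U(144,346),U(253,212)]),
 (c,[T(458,80),T(603,33),T(660,195),T(513,246)],T(672,124),T(743,130),[]),
 (s,[S(290,275),S(320,183),S(488,200),S(465,300)],S(427,105),S(475,48),[])]
def f(p,which,full=False):
    r=[]
    for i in which:
        cam,fc,pv,kn,fa=obs[i]
        L=[foot_pts(p),stand_pts(p,[0,-.056,.015]),stand_pts(p,knob_loc(p[3],.041))]
        if fa: L.append(stand_pts(p,face))
        r.append((proj(np.vstack(L),cam)-np.array(fc+[pv,kn]+fa)))
    return np.vstack(r) if full else np.vstack(r).ravel()
for wh in [[0],[1],[2],[3],[0,1],[0,1,2,3]]:
    q=least_squares(f,[.515,.008,.3,1.4],args=(wh,)); print(wh,q.x.round(4),np.degrees(q.x[2:]).round(1)); print(f(q.x,wh,True).round(1).tolist())
E
```

```text
[0] [0.5183 0.0064 0.2943 1.3211] [16.9 75.7]
[[-1.3, -0.3], [1.1, -0.3], [0.9, 0.7], [-0.9, 0.4], [0.6, 0.2], [-0.4, -0.3]]
[1] [0.518  0.0063 0.2956 1.3489] [16.9 77.3]
[[0.7, -0.5], [-0.1, -0.7], [0.9, -1.1], [-1.0, 0.4], [0.4, 0.4], [0.2, 0.1], [-0.1, 0.7], [-0.6, 0.5], [-0.3, -0.3], [-0.4, -1.3], [0.5, 1.3]]
[2] [0.5194 0.0047 0.3067 1.4121] [17.6 80.9]
[[-0.9, -0.7], [-0.1, -0.9], [0.7, 1.1], [0.1, 0.5], [-0.8, 0.0], [1.0, 0.0]]
[3] [0.5133 0.0149 0.3128 1.4211] [17.9 81.4]
[[-1.1, 0.0], [-1.3, -0.3], [-0.1, 0.9], [0.9, -0.2], [2.1, -1.2], [-0.6, 0.6]]
[0, 1] [0.518  0.0064 0.2949 1.3422] [16.9 76.9]
[[-1.4, -0.1], [1.0, -0.2], [0.9, 0.8], [-0.9, 0.6], [0.5, 0.4], [-0.0, -0.7], [0.7, -0.5], [-0.1, -0.7], [0.9, -1.1], [-1.1, 0.3], [0.4, 0.3], [0.1, 0.3], [-0.1, 0.6], [-0.6, 0.4], [-0.3, -0.3], [-0.4, -1.4], [0.5, 1.2]]
[0, 1, 2, 3] [0.518  0.0064 0.2971 1.3499] [17.  77.3]
[[-1.5, 0.0], [0.9, -0.3], [1.0, 0.7], [-0.8, 0.6], [0.5, 0.3], [0.2, -1.0], [0.6, -0.5], [-0.2, -0.8], [1.0, -1.2], [-1.0, 0.4], [0.4, 0.2], [0.2, -0.3], [-0.2, 0.6], [-0.7, 0.4], [-0.3, -0.4], [-0.4, -1.4], [0.5, 1.2], [-1.4, -0.5], [-0.5, -0.2], [-0.2, 2.0], [-0.9, 1.0], [-1.5, 0.9], [0.2, 2.3], [-1.3, -2.4], [-1.0, -2.4], [-0.1, -0.9], [0.2, -2.2], [2.2, -3.1], [0.4, -0.3]]
```

```bash
sed -i 's/^SP=.*/SP=np.array([.518,.0064,.295])/; s/^TH=.*/TH=1.345/' h.py; cat >> h.py <<'E'
def go(local,psi):
    Rs=stand_R(SP[2]); delta(stand_pts(SP,local)[0],tool_R(Rs,np.radians(psi)))
def where():
    st=env.read_state(); Rs=stand_R(SP[2]); Rc=R.from_euler('xyz',st['eef_rot'],degrees=True).as_matrix()
    o=stand_pts(SP,[0,0,0])[0]; g=st['tcp_pos']+Rc[:,2]*.164
    M=Rs.T@Rc@np.diag([1,-1,-1]); print('grasp pt in face mm',(Rs.T@(g-o)*1000).round(1),'tool rot in face',R.from_matrix(M).as_euler('ZYX',degrees=True).round(2),'F face',(Rs.T@st['force']).round(1))
E
python3 -c "
from h import *
where(); k=knob_loc(TH,.249); print(k); go(k,45)"
```

```text
grasp pt in face mm [  9.7 -36.6 152.6] tool rot in face [-0.18  0.16 -0.6 ] F face [-0.2 -0.1  0.4]
[-0.00940307 -0.09693388  0.249     ]
t 3.25 F [-0.4 -0.2  0.2] gap 23.9 j6 [-38. -39. 139.  32.  62.  25.]
shift tool mm [-19.2  61.4  68.3] rotvec [ 0.0089  0.0067 -0.7885] norm 93.8 tool-final-frame [-57.7  30.   67.6]
```

Call:
{"name": "step_arm", "arguments": {"targets": [[-3,12,13,0.002,0.001,-0.115,26],[-4,12,13,0.002,0.001,-0.115,26],[-6,10,13,0.002,0.001,-0.115,26],[-8,9,13,0.002,0.001,-0.115,26],[-9,8,13,0,0,-0.115,26]]}}

```text
time: 3.67
tcp_pos: [0.4024, -0.1298, 0.2985]
eef_rot: [157.9, -28.1, 57.7]
force: [1.1, -0.4, 1.3]
finger_gap: 0.296
```

Call:
{"name": "step_arm", "arguments": {"targets": [[-7,7,0,0,0,-0.115,26],[0,0,0,0,0,-0.1,26]]}}

```text
time: 3.83
tcp_pos: [0.4097, -0.1392, 0.2956]
eef_rot: [152.8, -22.6, 71.1]
force: [-0.8, 0.3, 0.1]
finger_gap: 0.297
```

```bash
python3 -c "
from h import *
where(); k=knob_loc(TH,.249); go(k,45)"
```

```text
grasp pt in face mm [   8.8 -106.3   82.9] tool rot in face [48.52 -0.29  0.5 ] F face [-0.5  0.5  0.5]
t 3.83 F [-0.8  0.3  0.1] gap 25.8 j6 [-40. -17. 132.  38.  52. -36.]
shift tool mm [ -4.2 -21.3  -1.9] rotvec [-0.0089 -0.0047  0.0614] norm 21.8 tool-final-frame [ -5.6 -21.   -2.1]
```

Call:
{"name": "step_arm", "arguments": {"targets": [[-4,-17,0,-0.008,-0.004,0.06,26],[0,0,0,0,0,0,26],[0,0,0,0,0,0,26]]}}

```text
time: 4.08
tcp_pos: [0.4025, -0.1337, 0.2877]
eef_rot: [153.9, -23.8, 68.6]
force: [0.4, 0.6, 0.2]
finger_gap: 0.299
```

```bash
python3 -c "
from h import *
where(); k=knob_loc(TH,.249); go(k,45)
shot('wrist','w4.png')
c=cams.get_calibration('wrist'); print(proj(stand_pts(SP,[knob_loc(TH,.041),knob_loc(TH,.013),[0,-.056,.015]]),c))"
```

```text
grasp pt in face mm [ -0.2 -98.7  79.4] tool rot in face [45.89 -0.26  0.62] F face [ 0.6  0.5 -0.2]
t 4.08 F [0.4 0.6 0.2] gap 26.1 j6 [-40. -18. 133.  38.  51. -34.]
shift tool mm [-4.3 -9.7 -5.5] rotvec [-0.0108 -0.0045  0.0156] norm 11.9 tool-final-frame [-4.5 -9.5 -5.6]
[[313.00607281 247.67204612]
 [314.56541767 230.96029712]
 [282.48874069 183.4706401 ]]
```

View pics/w4.png

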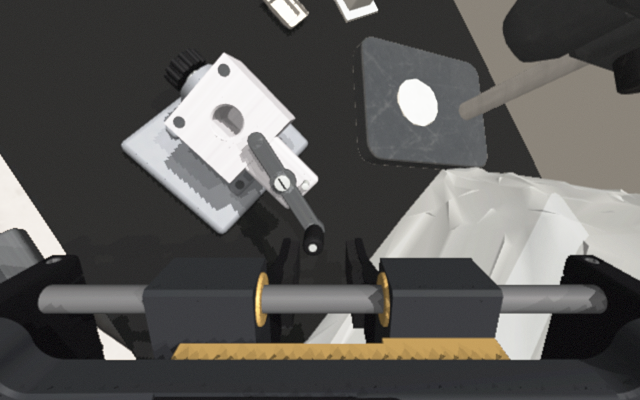

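Call:
{"name": "step_arm", "arguments": {"targets": [[-4,-9,0,-0.01,-0.004,0.015,26],[0,0,10,0,0,0,26],[0,0,0,0,0,0,26]]}}

```text
time: 4.38
tcp_pos: [0.4019, -0.1302, 0.2752]
eef_rot: [153.6, -23.9, 67.9]
force: [-0.2, 0.3, -0.4]
finger_gap: 0.3
```

```bash
python3 -c "
from h import *
where(); k=knob_loc(TH,.199); go(k,45)"
```

```text
grasp pt in face mm [ -6.2 -96.6  69. ] tool rot in face [45.29 -0.09  0.06] F face [-0.3  0.3 -0.2]
t 4.38 F [-0.2  0.3 -0.4] gap 26.1 j6 [-40. -17. 134.  39.  49. -35.]
shift tool mm [-2.2 -2.2 33.9] rotvec [-0.001  -0.0016  0.005 ] norm 34.1 tool-final-frame [-2.2 -2.2 33.9]
```

Call:
{"name": "step_arm", "arguments": {"targets": [[-2,-2,12,0,0,0.005,26],[0,0,12,0,0,0,26],[0,0,11,0,0,0,26],[0,0,0,0,0,0,26]]}}

```text
time: 4.72
tcp_pos: [0.4203, -0.1249, 0.2462]
eef_rot: [153.4, -23.9, 67.8]
force: [-0.6, 0.1, -0.5]
finger_gap: 0.297
```

```bash
python3 -c "
from h import *
where(); k=knob_loc(TH,.199); go(k,45)"
```

```text
grasp pt in face mm [ -6.8 -97.3  34.2] tool rot in face [45.17 -0.09 -0.12] F face [-0.7  0.3 -0.1]
t 4.72 F [-0.6  0.1 -0.5] gap 25.9 j6 [-37. -11. 133.  42.  44. -37.]
shift tool mm [-1.3 -1.7 -0.8] rotvec [ 0.0022 -0.0015  0.003 ] norm 2.3 tool-final-frame [-1.3 -1.7 -0.8]
```

Close onto the knob to learn its exact position.

Call:
{"name": "step_arm", "arguments": {"targets": [[-1,-1,0,0,0,0,18],[0,0,0,0,0,0,13],[0,0,0,0,0,0,12]]}}

```text
time: 4.97
tcp_pos: [0.4191, -0.1253, 0.2465]
eef_rot: [153.4, -23.9, 67.9]
force: [-0.3, 0.7, 0.3]
finger_gap: 0.174
```

```bash
python3 -c "
from h import *
where(); k=knob_loc(TH,.199); go(k,45)
shot('wrist','w5.png')"
```

```text
grasp pt in face mm [ -7.6 -97.2  35.2] tool rot in face [45.24 -0.11 -0.12] F face [0.1 0.8 0.3]
t 4.97 F [-0.3  0.7  0.3] gap 15.1 j6 [-37. -11. 133.  42.  44. -37.]
shift tool mm [-0.7 -1.1  0.2] rotvec [ 0.002  -0.002   0.0042] norm 1.4 tool-final-frame [-0.7 -1.1  0.2]
```

View pics/w5.png

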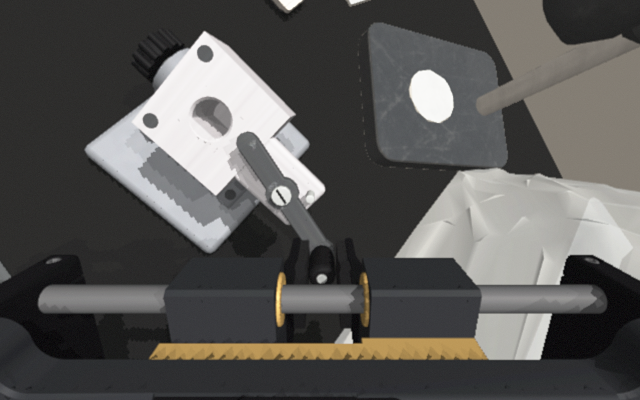

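Call:
{"name": "step_arm", "arguments": {"targets": [[-2.8,-5.4,0,0,0,0,17],[-2,-5.4,0,0,0,0,17],[-1.2,-5.4,0,0,0,0,17],[-0.5,-5.4,0,0,0,0,17],[0.3,-5.4,0,0,0,0,17]]}}

```text
time: 5.43
tcp_pos: [0.3957, -0.1184, 0.2347]
eef_rot: [152.9, -23.8, 67.9]
force: [1.2, -1.3, -1.0]
finger_gap: 0.196
```

```bash
python3 -c "
from h import *
where(); [go(knob_loc(t,.199),45) for t in (.67,0)]"
```

```text
grasp pt in face mm [-30.4 -85.   37.2] tool rot in face [ 4.531e+01  1.000e-02 -5.900e-01] F face [ 0.  -1.5 -1.3]
t 5.43 F [ 1.2 -1.3 -1. ] gap 17.0 j6 [-39. -14. 137.  44.  43. -40.]
shift tool mm [ 0.3 -2.2  2.2] rotvec [0.0103 0.0001 0.0054] norm 3.1 tool-final-frame [ 0.3 -2.1  2.2]
t 5.43 F [ 1.2 -1.3 -1. ] gap 17.0 j6 [-39. -14. 137.  44.  43. -40.]
shift tool mm [ 12.5 -27.    1.9] rotvec [0.0103 0.0001 0.0054] norm 29.8 tool-final-frame [ 12.3 -27.    2.2]
```

Call:
{"name": "step_arm", "arguments": {"targets": [[0.5,-5.6,0.5,0.002,0,0.001,17],[1.5,-5.6,0.5,0.002,0,0.001,17],[2.5,-5.6,0.5,0.002,0,0.001,17],[3.5,-5.6,0.5,0.002,0,0.001,17],[4.2,-5.6,0.5,0.002,0,0.001,17]]}}

```text
time: 5.85
tcp_pos: [0.3787, -0.0927, 0.2262]
eef_rot: [153.4, -23.9, 67.4]
force: [14.7, -10.9, 5.8]
finger_gap: 0.197
```

```bash
python3 -c "
from h import *
where(); [go(knob_loc(t,.199),45) for t in (0,)]"
```

```text
grasp pt in face mm [-43.3 -55.1  35.3] tool rot in face [44.91  0.12 -0.29] F face [ 12.2 -14.7  -1.5]
t 5.85 F [ 14.7 -10.9   5.8] gap 17.2 j6 [-37. -18. 141.  43.  42. -38.]
shift tool mm [-0.1  2.4  0.3] rotvec [ 0.0051  0.002  -0.0016] norm 2.4 tool-final-frame [-0.1  2.4  0.3]
```

Call:
{"name": "step_arm", "arguments": {"targets": [[0,2,0,0,0,0,27],[0,0,0,0,0,0,27],[0,0,-15,0,0,0,27],[0,0,-20,0,0,0,27],[0,0,-20,0,0,0,27]]}}

```text
time: 6.27
tcp_pos: [0.347, -0.0974, 0.268]
eef_rot: [154.4, -24.1, 67.5]
force: [0.1, 0.0, 0.3]
finger_gap: 0.305
```

```bash
python3 -c "
from h import *
where(); im=shot('wrist','w6.png')
c=cams.get_calibration('wrist'); print(proj(stand_pts(SP,[knob_loc(0,.041),[0,-.056,.015],[.039,-.056,.013]]),c))
st=env.read_state(); print(st['tcp_pos'],st['eef_rot'],st['joints'])"
```

```text
grasp pt in face mm [-46.8 -48.   87.7] tool rot in face [44.87 -0.13  0.67] F face [ 0.3 -0.   0.2]
[[334.52600854 237.22882007]
 [375.1177351  184.92759537]
 [416.03596636 146.14602342]]
[ 0.34695326 -0.09821686  0.2708882 ] [154.10097715 -24.01457503  67.6295934 ] [-41.65063152 -29.69934392 143.13298839  37.51133466  53.54771028
 -33.0421913 ]
```

View pics/w6.png

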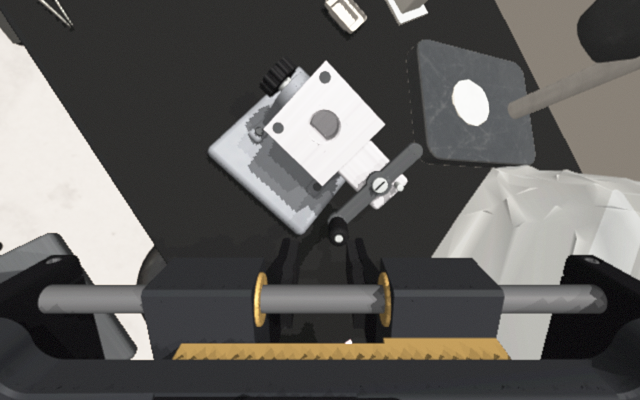

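```bash
python3 -c "
from h import *
delta(np.array([.535,.32,.37]),R.from_euler('xyz',[180,0,68],degrees=True).as_matrix())"
```

```text
t 6.32 F [0.4 0.1 1.5] gap 27.0 j6 [-42. -30. 143.  38.  54. -33.]
shift tool mm [459.  -28.7  92.8] rotvec [ 0.4467 -0.4105 -0.101 ] norm 469.1 tool-final-frame [458.2  17.7 -99.1]
```

Call:
{"name": "step_arm", "arguments": {"targets": [[28,0,-20,0.08,-0.074,-0.02,40],[28,0,-20,0.08,-0.074,-0.02,50],[30,0,-15,0.08,-0.074,-0.02,60],[35,0,-10,0.08,-0.074,-0.02,60],[35,0,-10,0.08,-0.074,-0.02,60]]}}

```text
time: 6.73
tcp_pos: [0.3724, 0.0273, 0.3736]
eef_rot: [177.4, -1.8, 66.9]
force: [-0.0, 0.1, -0.3]
finger_gap: 0.603
```

```bash
python3 -c "
from h import *
delta(np.array([.535,.32,.37]),R.from_euler('xyz',[180,0,68],degrees=True).as_matrix());print(env.read_state()['tcp_pos'])"
```

```text
t 6.73 F [-0.   0.1 -0.3] gap 52.4 j6 [ -8. -25. 125.   1.  77.  14.]
shift tool mm [332.7  34.1  15.8] rotvec [ 0.0459 -0.0316 -0.0197] norm 334.9 tool-final-frame [332.3  41.1   3.6]
[0.37238655 0.02730388 0.37361582]
```

Call:
{"name": "step_arm", "arguments": {"targets": [[40,5,1,0.04,-0.03,-0.02,70],[40,5,0,0,0,0,70],[40,5,0,0,0,0,70],[40,5,0,0,0,0,70],[40,5,0,0,0,0,70]]}}

```text
time: 7.15
tcp_pos: [0.4702, 0.2125, 0.3737]
eef_rot: [179.8, 0.5, 68.6]
force: [0.7, -2.5, 0.1]
finger_gap: 0.793
```

Call:
{"name": "step_arm", "arguments": {"targets": [[40,5,0,0,0,0,70],[40,4,0,0,0,0,70],[40,4,0,0,0,0,70],[10,0,0,0,0,0,70],[0,0,0,0,0,0,70]]}}

```text
time: 7.57
tcp_pos: [0.5282, 0.3413, 0.3621]
eef_rot: [-179.6, 0.9, 69.3]
force: [-0.6, -0.2, 0.0]
finger_gap: 0.806
```

```bash
python3 -c "
from h import *
delta(np.array([.535,.32,.37]),R.from_euler('xyz',[180,0,68],degrees=True).as_matrix());
st=env.read_state(); c=cams.get_calibration('wrist')
im=shot('wrist','w7.png'); np.save('w7.npy',c['view']); print(np.abs(st['joint_vel']).max(),st['tcp_pos'],st['eef_rot'])
for t in ['round_holder_mid','holder_rack','vice_holder_mid']:
  for m in cams.masks_of('wrist',t)[:2]:
    print(t,m['confidence'],m['bbox'])
"
```

```text
t 7.57 F [-0.6 -0.2  0. ] gap 70.1 j6 [26. 15. 89. -0. 77. 47.]
shift tool mm [-17.6  13.8  -7.7] rotvec [-0.0062  0.0158  0.0231] norm 23.7 tool-final-frame [-17.2  14.3  -7.9]
3.2909118444713688 [0.52817526 0.34125448 0.36211192] [-179.63556246    0.9033694    69.32500349]
round_holder_mid 0.77 [309.2, 159.3, 359.8, 219.8]
round_holder_mid 0.76 [155.7, 83.7, 218.1, 139.7]
holder_rack 0.56 [296.0, 145.4, 373.3, 282.9]
vice_holder_mid 0.67 [311.2, 267.1, 352.7, 333.6]
```

View pics/w7.png

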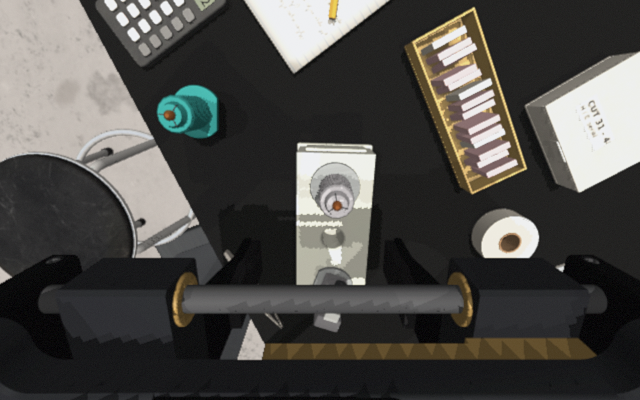

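```bash
python3 -c "
import cv2
b=cv2.imread('pics/w7.png')
cv2.imwrite('pics/w7c.png',cv2.resize(b[140:260,285:395],None,fx=5,fy=5,interpolation=cv2.INTER_CUBIC))"
```

```text
(no output)
```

View pics/w7c.png

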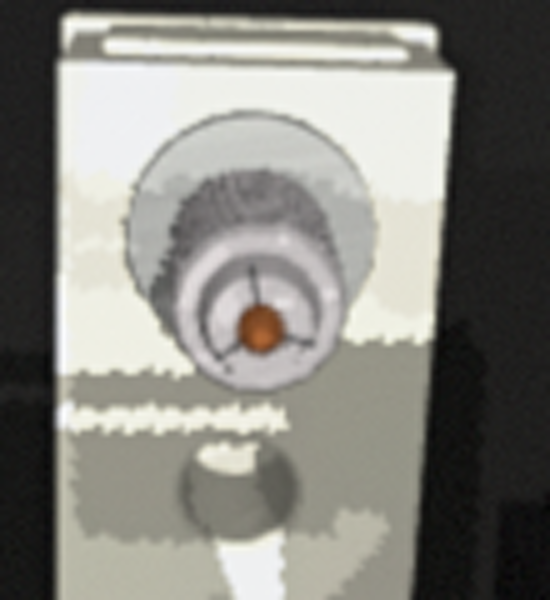

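```bash
cat >> h.py <<'E'
def rectify(im,c,ctr,z,half=.035,n=600):
    # map: image right = world +x, down = world -y ... px per m
    g=np.linspace(-half,half,n); X,Y=np.meshgrid(ctr[0]+g,ctr[1]-g)
    P=np.stack([X.ravel(),Y.ravel(),np.full(X.size,z)],1); q=proj(P,c).astype(np.float32)
    return cv2.remap(im,q[:,0].reshape(n,n),q[:,1].reshape(n,n),cv2.INTER_CUBIC)
E
python3 - <<'E'
from h import *
c=cams.get_calibration('wrist'); c['view']=np.load('w7.npy')
print(onz(335.4,187,c,.051), onz(337.6,205.6,c,.109), onz(285+240/5,140+490/5,c,.046))
a=onz(335.4,187,c,.051)
r=rectify(cv2.imread('pics/w7.png'),c,a[:2],.051)
for rad in (24,19): cv2.circle(r,(300,300),int(rad*600/70),(0,0,255),1)
cv2.imwrite('pics/r7.png',r)
print(onz(285+60/5,140+62/5,c,.046),onz(285+455/5,140+72/5,c,.046))
E
```

```text
[0.5372393  0.33930044 0.051     ] [0.53746675 0.34040368 0.109     ] [0.51605813 0.28755755 0.046     ]
[0.51454584 0.38242033 0.046     ] [0.58358457 0.35447679 0.046     ]
```

View pics/r7.png

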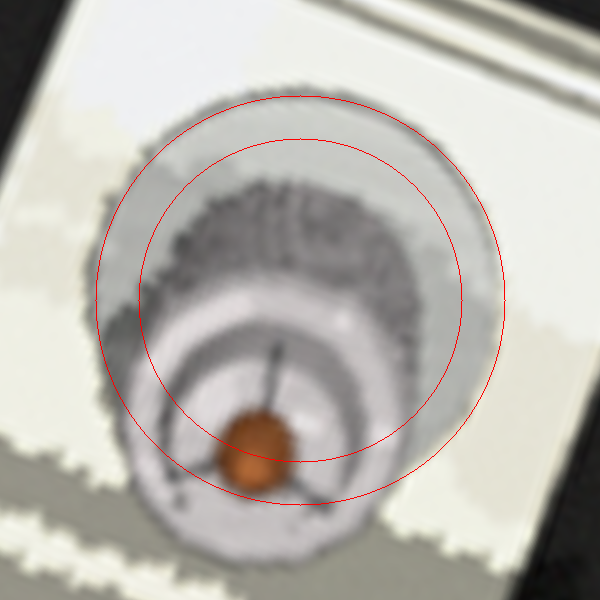

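Call:
{"name": "step_arm", "arguments": {"targets": [[-39,0,0,0,0.08,0,70],[-39,0,0,0,0.08,0,70],[-39,0,-6,0,0.08,0,70],[-39,0,-10,0,0.08,0,70],[-39,0,-10,0,0.08,0,70]]}}

```text
time: 8.18
tcp_pos: [0.4546, 0.1497, 0.3568]
eef_rot: [-180.0, -22.7, 69.2]
force: [1.2, -1.8, -0.7]
finger_gap: 0.81
```

Call:
{"name": "step_arm", "arguments": {"targets": [[0,0,0,0,0,0,70],[0,0,0,0,0,0,70]]}}

```text
time: 8.35
tcp_pos: [0.4503, 0.1401, 0.355]
eef_rot: [-180.0, -22.8, 68.4]
force: [-0.4, 0.6, -0.0]
finger_gap: 0.805
```

```bash
python3 - <<'E'
from h import *
st=env.read_state(); c=cams.get_calibration('wrist')
im=shot('wrist','w8.png'); np.save('w8.npy',c['view']); print(np.abs(st['joint_vel']).max(),st['tcp_pos'],st['eef_rot'])
r=rectify(im[:,:,::-1].copy(),c,[.5373,.3398],.051)
for rad in (24,19): cv2.circle(r,(300,300),int(rad*600/70),(0,0,255),1)
cv2.imwrite('pics/r8.png',r)
E
```

```text
6.462120276824858 [0.45034331 0.1400504  0.35496051] [-179.98398606  -22.75314962   68.39672277]
```

View pics/r8.png

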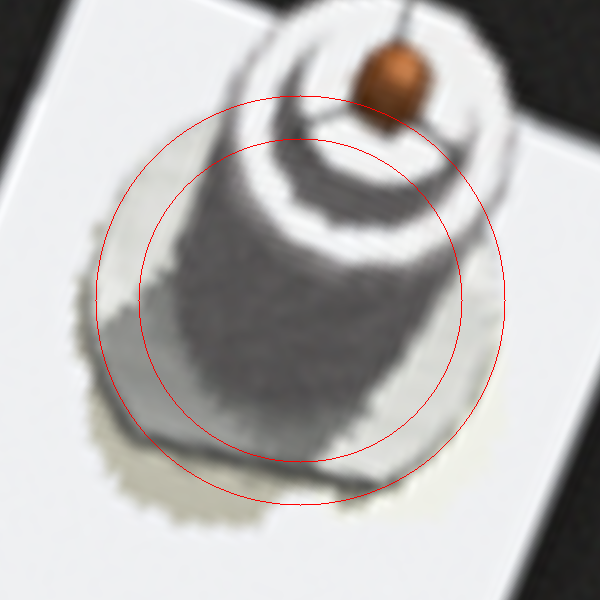

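View pics/w8.png

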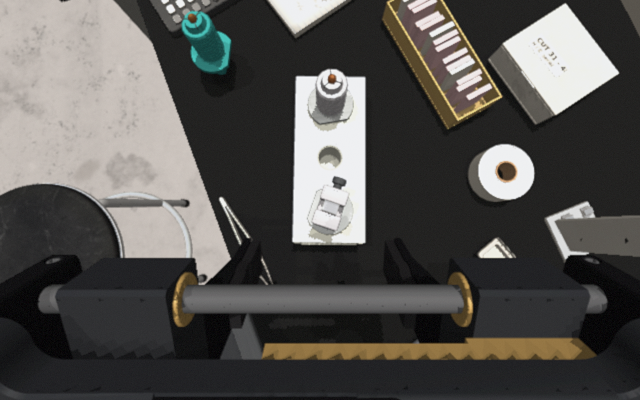

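```bash
python3 - <<'E'
from h import *
r=cv2.imread('pics/w8.png'); c=cams.get_calibration('wrist'); c['view']=np.load('w8.npy')
r=rectify(r,c,[.5373,.3398],.051); g=cv2.cvtColor(r,cv2.COLOR_BGR2GRAY).astype(float); g=cv2.GaussianBlur(g,(0,0),3)
gy=np.gradient(g,axis=0)
X=np.arange(165,350,5)
for name,sgn in (('darkest',0),('lower',1)):
    pts=[]
    for x in X:
        y0=437+(x-140)*.2; ys=np.arange(int(y0-25),int(y0+30))
        y=ys[np.argmin(g[ys,x])] if sgn==0 else ys[np.argmax(gy[ys,x])]
        pts.append(y)
    pts=np.array(pts); k=np.polyfit(X,pts,1)
    for _ in range(3):
        res=pts-np.polyval(k,X); m=abs(res)<max(3,1.5*np.median(abs(res))); k=np.polyfit(X[m],pts[m],1)
    d=abs(k[0]*300+k[1]-300)/np.hypot(1,k[0])*70/600
    print(name,'slope deg',np.degrees(np.arctan(k[0])),'dist from centre mm',d,m.sum(),pts)
cc=cams.get_calibration('wrist'); V=c['view']; print('cam',-V[:3,:3].T@V[:3,3])
E
```

```text
darkest slope deg 11.794081924262375 dist from centre mm 19.65905999869436 36 [443 445 446 448 450 450 451 451 452 453 454 455 457 458 459 460 461 461
 462 463 464 465 466 468 469 470 471 471 471 473 475 477 478 479 481 483
 485]
lower slope deg 12.643136530323288 dist from centre mm 20.895122222410503 35 [452 453 455 457 458 460 461 463 464 463 464 465 466 467 468 469 470 472
 473 475 476 476 477 479 482 484 485 485 486 487 488 487 487 487 489 491
 507]
cam [0.48017281 0.21870903 0.36940196]
```

```bash
python3 - <<'E'
from h import *
w7=cams.get_calibration('wrist'); w7['view']=np.load('w7.npy')
w8=cams.get_calibration('wrist'); w8['view']=np.load('w8.npy')
o=[]
for f,c in (('w7',w7),('w8',w8)):
    b=cv2.imread(f'pics/{f}.png').astype(int); m=(b[:,:,2]-b[:,:,0]>50)
    x0,y0=(337,205) if f=='w7' else (332,77)
    ys,xs=np.nonzero(m); k=(abs(xs-x0)<12)&(abs(ys-y0)<12); u,v=xs[k].mean(),ys[k].mean(); o.append((u,v,c)); print(f,u,v,k.sum(),onz(u,v,c,.106))
print(tri(o))
from numpy.linalg import lstsq
# barrel top rim circle in w8: collet etc. flange circle fit via edges in rectified
mid=np.array([.537,.3400,.074]); yaw=77.8
Rt=R.from_euler('xyz',[180,0,yaw],degrees=True).as_matrix()
delta(mid+[0,0,.164+.07],Rt)
E
```

```text
w7 336.64406779661016 205.15254237288136 59 [0.5366448  0.34000828 0.106     ]
w8 331.5 77.80952380952381 42 [0.53650569 0.33998842 0.106     ]
[0.53658078 0.34000425 0.10592139]
t 8.4 F [-0.1 -0.6 -2.2] gap 70.1 j6 [  1. -11. 118.  23.  66.  14.]
shift tool mm [182.5   7.5 126.8] rotvec [ 0.0314 -0.3949 -0.1602] norm 222.4 tool-final-frame [213.2  42.5  46.7]
```

Call:
{"name": "step_arm", "arguments": {"targets": [[38,1,12,0.006,-0.079,-0.032,70],[38,3,10,0.006,-0.079,-0.032,70],[39,5,6,0.006,-0.079,-0.032,70],[39,7,3,0.006,-0.079,-0.032,70],[39,8,0,0.006,-0.079,-0.032,70]]}}

```text
time: 8.82
tcp_pos: [0.5353, 0.3198, 0.3709]
eef_rot: [179.4, 1.1, 77.1]
force: [1.0, -0.8, 0.4]
finger_gap: 0.804
```

```bash
cat >> h.py <<'E'
MID=np.array([.5366,.3400,.074]); HY=77.8
def pick(h): delta(MID+[0,0,.164+h],R.from_euler('xyz',[180,0,HY],degrees=True).as_matrix())
E
python3 -c "
from h import *
pick(.07)"
```

```text
t 8.82 F [ 1.  -0.8  0.4] gap 70.0 j6 [24. 14. 90. -1. 77. 37.]
shift tool mm [21.2 -3.8 62.4] rotvec [ 0.0098  0.0198 -0.0121] norm 66.1 tool-final-frame [20.  -3.  62.9]
```

Call:
{"name": "step_arm", "arguments": {"targets": [[10,-3,20,0.009,0.019,-0.012,70],[0,0,25,0,0,0,70],[0,0,10,0,0,0,70],[0,0,0,0,0,0,70]]}}

```text
time: 9.15
tcp_pos: [0.5369, 0.3469, 0.3163]
eef_rot: [179.4, 0.0, 78.8]
force: [-0.1, -0.4, 0.3]
finger_gap: 0.801
```

```bash
python3 -c "
from h import *
pick(.0)"
```

```text
t 9.15 F [-0.1 -0.4  0.3] gap 69.7 j6 [26. 19. 90. -0. 71. 37.]
shift tool mm [-6.8  0.2 78.3] rotvec [0.01   0.0002 0.0182] norm 78.6 tool-final-frame [-6.8  1.2 78.3]
```

Call:
{"name": "step_arm", "arguments": {"targets": [[-6,0,0,0.01,0,0.018,70],[0,0,15,0,0,0,70],[0,0,20,0,0,0,65],[0,0,15,0,0,0,60],[0,0,0,0,0,0,60]]}}

```text
time: 9.57
tcp_pos: [0.5358, 0.34, 0.2715]
eef_rot: [179.8, -0.1, 77.5]
force: [-1.6, -0.4, -0.6]
finger_gap: 0.711
```

```bash
python3 -c "
from h import *
pick(.0)"
```

```text
t 9.57 F [-1.6 -0.4 -0.6] gap 61.9 j6 [25. 21. 92. -0. 67. 38.]
shift tool mm [ 0.1  0.6 33.5] rotvec [ 0.0038 -0.002  -0.0046] norm 33.5 tool-final-frame [ 0.2  0.8 33.5]
```

Call:
{"name": "step_arm", "arguments": {"targets": [[0,0.6,12,0.003,-0.002,-0.004,60],[0,0,12,0,0,0,60],[0,0,7,0,0,0,60],[0,0,0,0,0,0,60]]}}

```text
time: 9.9
tcp_pos: [0.5381, 0.3384, 0.2436]
eef_rot: [179.7, -0.2, 77.6]
force: [-0.6, -0.4, -0.4]
finger_gap: 0.692
```

```bash
python3 -c "
from h import *
pick(.0)"
```

```text
t 9.9 F [-0.6 -0.4 -0.4] gap 60.2 j6 [25. 23. 93. -0. 64. 38.]
shift tool mm [ 1.2 -1.9  5.6] rotvec [ 0.0056 -0.0033 -0.0042] norm 6.1 tool-final-frame [ 1.3 -1.9  5.6]
```

Call:
{"name": "step_arm", "arguments": {"targets": [[1,-1.9,5,0.005,-0.003,-0.004,60],[0,0,0,0,0,0,50]]}}

```text
time: 10.07
tcp_pos: [0.5367, 0.3397, 0.2386]
eef_rot: [180.0, -0.0, 77.8]
force: [-0.9, -0.1, -0.0]
finger_gap: 0.661
```

```bash
python3 -c "
from h import *
pick(.0)"
```

```text
t 10.07 F [-0.9 -0.1 -0. ] gap 57.5 j6 [25. 23. 93.  0. 64. 37.]
shift tool mm [ 0.3 -0.2  0.6] rotvec [ 0.0003 -0.0003 -0.0005] norm 0.7 tool-final-frame [ 0.3 -0.2  0.6]
```

Well placed; grip.

Call:
{"name": "step_arm", "arguments": {"targets": [[0,0,0,0,0,0,35],[0,0,0,0,0,0,20],[0,0,0,0,0,0,20],[0,0,0,0,0,0,20],[0,0,0,0,0,0,20]]}}

```text
time: 10.48
tcp_pos: [0.5372, 0.3404, 0.2401]
eef_rot: [179.9, -0.1, 77.8]
force: [-0.1, 0.9, -1.8]
finger_gap: 0.337
```

```bash
python3 -c "
from h import *
pick(.0); print(env.read_state()['tcp_pos'],env.read_state()['eef_rot'])"
```

```text
t 10.48 F [-0.1  0.9 -1.8] gap 29.3 j6 [25. 23. 93. -0. 64. 37.]
shift tool mm [-0.5 -0.5  2.1] rotvec [ 0.0022 -0.0017  0.0001] norm 2.2 tool-final-frame [-0.5 -0.5  2.1]
[0.5371737  0.34036985 0.24007672] [ 1.79874486e+02 -9.48933822e-02  7.78062978e+01]
```

Call:
{"name": "step_arm", "arguments": {"targets": [[0,0,-10,0,0,0,20],[0,0,-20,0,0,0,20],[0,0,-25,0,0,0,20],[0,0,-25,0,0,0,20],[0,0,-20,0,0,0,20]]}}

```text
time: 10.9
tcp_pos: [0.5355, 0.3389, 0.3377]
eef_rot: [-179.7, 0.3, 77.8]
force: [0.8, 0.6, -2.0]
finger_gap: 0.338
```

```bash
python3 -c "
from h import *
go([0,0,.28],0); print(env.read_state()['tcp_pos'],env.read_state()['eef_rot']); shot('wrist','w9.png'); shot('side','s9.png')"
```

```text
t 10.9 F [ 0.8  0.6 -2. ] gap 29.4 j6 [25. 17. 90. -0. 74. 37.]
shift tool mm [-412.6  -97.5   23. ] rotvec [-0.3259  0.5591  1.0281] norm 424.6 tool-final-frame [-246.   313.1 -147.4]
[0.53549993 0.33894486 0.33769606] [-179.71311273    0.30767282   77.79421379]
```

View pics/w9.png

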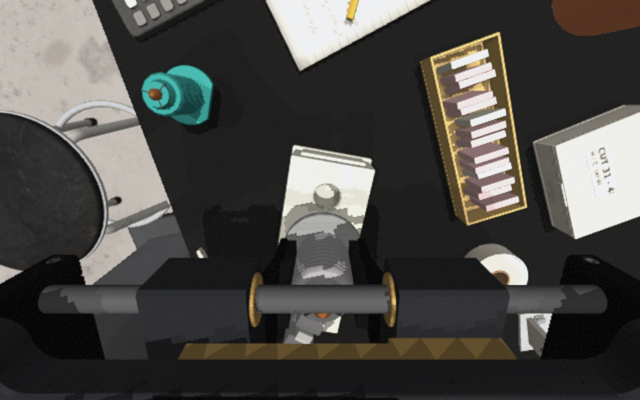

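```bash
cat >> h.py <<'E'
from scipy.spatial.transform import Slerp
def plan(ptgt,Rt,n,bump=0.):
    st=env.read_state(); Rc=R.from_euler('xyz',st['eef_rot'],degrees=True)
    dr=(Rc.inv()*R.from_matrix(Rt)).as_rotvec(); p0=st['tcp_pos']
    P=[];Q=[]
    for i in range(n+1):
        s=i/n; P.append(p0+(ptgt-p0)*s+np.array([0,0,bump*4*s*(1-s)])); Q.append(Rc*R.from_rotvec(dr*s))
    for i in range(n):
        print((Q[i].inv().apply(P[i+1]-P[i])*1000).round(0).tolist(),(dr/n).round(3).tolist(),P[i+1].round(3))
E
python3 -c "
from h import *
plan(stand_pts(SP,[0,0,.25])[0],tool_R(stand_R(SP[2]),0),11,.05)"
```

```text
[-37.0, -8.0, -12.0] [-0.029, 0.05, 0.094] [0.522 0.305 0.353]
[-37.0, -4.0, -11.0] [-0.029, 0.05, 0.094] [0.506 0.271 0.362]
[-37.0, -0.0, -9.0] [-0.029, 0.05, 0.094] [0.491 0.236 0.368]
[-37.0, 3.0, -8.0] [-0.029, 0.05, 0.094] [0.476 0.202 0.37 ]
[-36.0, 7.0, -6.0] [-0.029, 0.05, 0.094] [0.461 0.168 0.369]
[-36.0, 10.0, -5.0] [-0.029, 0.05, 0.094] [0.445 0.133 0.364]
[-36.0, 13.0, -3.0] [-0.029, 0.05, 0.094] [0.43  0.099 0.357]
[-36.0, 16.0, -1.0] [-0.029, 0.05, 0.094] [0.415 0.064 0.346]
[-35.0, 19.0, 0.0] [-0.029, 0.05, 0.094] [0.4   0.03  0.331]
[-35.0, 22.0, 2.0] [-0.029, 0.05, 0.094] [ 0.385 -0.004  0.314]
[-34.0, 25.0, 4.0] [-0.029, 0.05, 0.094] [ 0.369 -0.039  0.293]
```

Call:
{"name": "step_arm", "arguments": {"targets": [[-37,-8,-14,-0.029,0.05,0.094,20],[-37,-4,-12,-0.029,0.05,0.094,20],[-37,0,-9,-0.029,0.05,0.094,20],[-37,3,-8,-0.029,0.05,0.094,20],[-36,7,-6,-0.029,0.05,0.094,20]]}}

```text
time: 11.42
tcp_pos: [0.4582, 0.1677, 0.3568]
eef_rot: [175.8, -15.3, 50.6]
force: [0.2, -0.7, -1.1]
finger_gap: 0.335
```

```bash
python3 -c "
from h import *
print(env.read_state()['tcp_pos'],env.read_state()['joints']);plan(stand_pts(SP,[0,0,.25])[0],tool_R(stand_R(SP[2]),0),6,.02)"
```

```text
[0.45815317 0.16773164 0.35677265] [  8.5007991  -10.05527044 116.49556029   8.13222107  59.52702927
  45.19498752]
[-35.0, 11.0, -9.0] [-0.03, 0.052, 0.091] [0.443 0.133 0.357]
[-34.0, 14.0, -6.0] [-0.03, 0.052, 0.091] [0.429 0.099 0.353]
[-34.0, 17.0, -3.0] [-0.03, 0.052, 0.091] [0.414 0.064 0.345]
[-34.0, 20.0, -1.0] [-0.03, 0.052, 0.091] [0.399 0.03  0.332]
[-34.0, 23.0, 2.0] [-0.03, 0.052, 0.091] [ 0.384 -0.004  0.315]
[-35.0, 26.0, 5.0] [-0.03, 0.052, 0.091] [ 0.369 -0.039  0.293]
```

Call:
{"name": "step_arm", "arguments": {"targets": [[-35,11,-9,-0.03,0.052,0.091,20],[-34,14,-6,-0.03,0.052,0.091,20],[-33,17,-4,-0.03,0.052,0.091,20],[-32,19,-2,-0.03,0.052,0.091,20],[-24,16,0,-0.03,0.052,0.091,20]]}}

```text
time: 11.83
tcp_pos: [0.381, 0.0031, 0.317]
eef_rot: [178.4, -32.4, 21.8]
force: [0.5, -0.4, -1.3]
finger_gap: 0.339
```

```bash
python3 -c "
from h import *
where();print(env.read_state()['tcp_pos'],env.read_state()['joints']);go([0,0,.25],0)"
```

```text
grasp pt in face mm [25.7 39.7 92.6] tool rot in face [4.15 2.47 1.24] F face [-0.5 -0.6 -1.3]
[0.38099086 0.00310957 0.31697213] [-19.88504875 -32.28255151 138.8851637   25.99512809  50.04633217
  36.01643893]
t 11.83 F [ 0.5 -0.4 -1.3] gap 29.5 j6 [-20. -32. 139.  26.  50.  36.]
shift tool mm [-35.3  34.4   7.2] rotvec [-0.02    0.0439  0.0719] norm 49.8 tool-final-frame [-33.   36.7   6.4]
```

Call:
{"name": "step_arm", "arguments": {"targets": [[-20,20,0,-0.01,0.022,0.036,20],[-8,8,0,-0.01,0.022,0.036,20],[0,0,0,0,0,0,20],[0,0,0,0,0,0,20]]}}

```text
time: 12.17
tcp_pos: [0.3622, -0.0357, 0.2937]
eef_rot: [-179.6, -34.8, 15.6]
force: [0.1, 0.1, -1.0]
finger_gap: 0.336
```

```bash
python3 -c "
from h import *
where();go([0,0,.25],0)"
```

```text
grasp pt in face mm [-5.   4.1 90.1] tool rot in face [-1.05  0.21 -0.34] F face [-0.5  0.  -0.9]
t 12.17 F [ 0.1  0.1 -1. ] gap 29.2 j6 [-29. -34. 143.  32.  50.  29.]
shift tool mm [4.5 5.  4.1] rotvec [ 0.0059  0.0037 -0.0183] norm 7.8 tool-final-frame [4.4 5.1 4.1]
```

Call:
{"name": "step_arm", "arguments": {"targets": [[5,4.5,2,0.006,0.0035,-0.018,20],[0,0,0,0,0,0,20],[0,0,0,0,0,0,20]]}}

```text
time: 12.42
tcp_pos: [0.3683, -0.037, 0.2936]
eef_rot: [-179.9, -34.7, 17.1]
force: [0.0, 1.3, -2.5]
finger_gap: 0.338
```

```bash
python3 - <<'E'
from h import *
where();go([0.0005,0,.25],0)
c=cams.get_calibration('wrist'); im=shot('wrist','w10.png'); np.save('w10.npy',c['view'])
cv2.imwrite('pics/w10c.png',cv2.resize(im[130:330,220:420,::-1],None,fx=3,fy=3,interpolation=cv2.INTER_CUBIC))
s=shot('side','s10.png'); cv2.imwrite('pics/s10c.png',cv2.resize(s[80:200,290:400,::-1],None,fx=5,fy=5,interpolation=cv2.INTER_CUBIC))
E
```

```text
grasp pt in face mm [-0.6  2.6 87. ] tool rot in face [0.12 0.26 0.21] F face [-1.1  1.2 -2.3]
t 12.42 F [ 0.   1.3 -2.5] gap 29.4 j6 [-29. -33. 142.  33.  50.  27.]
shift tool mm [0.4 2.  1. ] rotvec [-0.0037  0.0045  0.0021] norm 2.2 tool-final-frame [0.4 2.  1. ]
```

View pics/w10c.png

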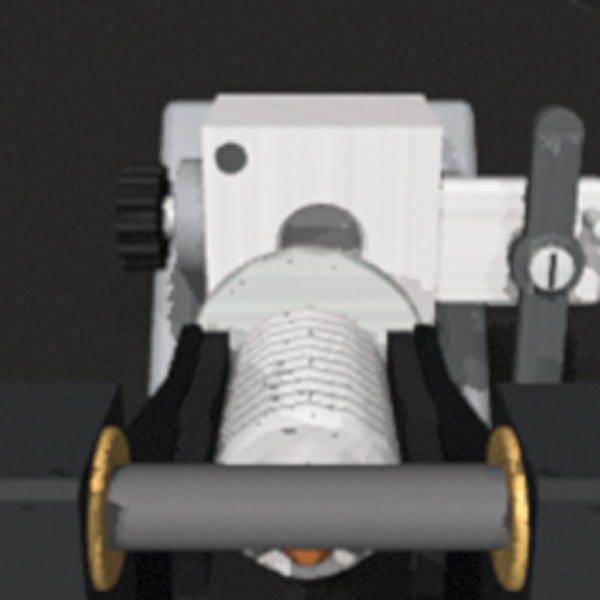

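View pics/s10c.png

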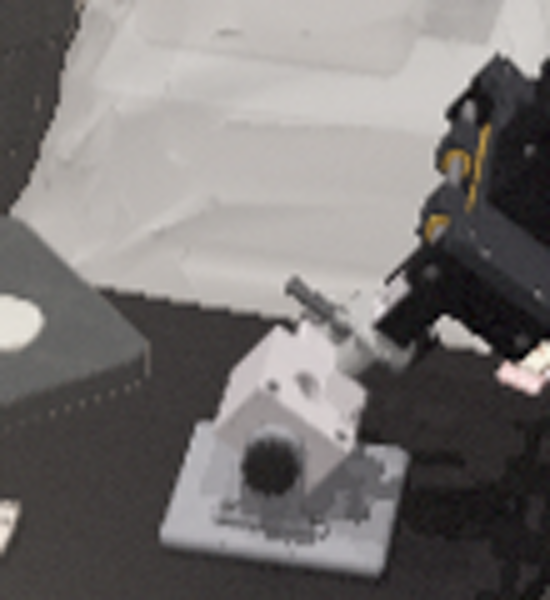

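```bash
python3 - <<'E'
from h import *
c=cams.get_calibration('wrist'); c['view']=np.load('w10.npy')
im=cv2.imread('pics/w10.png'); s=4; x0,y0=270,160
big=cv2.resize(im[y0:y0+110,x0:x0+110],None,fx=5,fy=5,interpolation=cv2.INTER_CUBIC)
def draw(P,col):
    q=proj(P,c); q=((q-[x0,y0]+.5)*5-.5).astype(int); cv2.polylines(big,[q.reshape(-1,1,2)],False,col,1)
a=np.linspace(0,2*np.pi,73)
draw(stand_pts(SP,np.c_[.01075*np.cos(a),.01075*np.sin(a),0*a]),(0,0,255))
st=env.read_state(); Rc=R.from_euler('xyz',st['eef_rot'],degrees=True).as_matrix()
for dx in (-.0005,):
  draw((np.c_[dx+.024*np.cos(a),.024*np.sin(a),0*a+.164+.0021+.023]@Rc.T)+st['tcp_pos'],(0,200,0))
draw(stand_pts(SP,[[.032,.03,0],[.032,-.03,0],[-.032,-.03,0]]),(255,0,0))
cv2.imwrite('pics/o10.png',big)
E
```

```text
(no output)
```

View pics/o10.png

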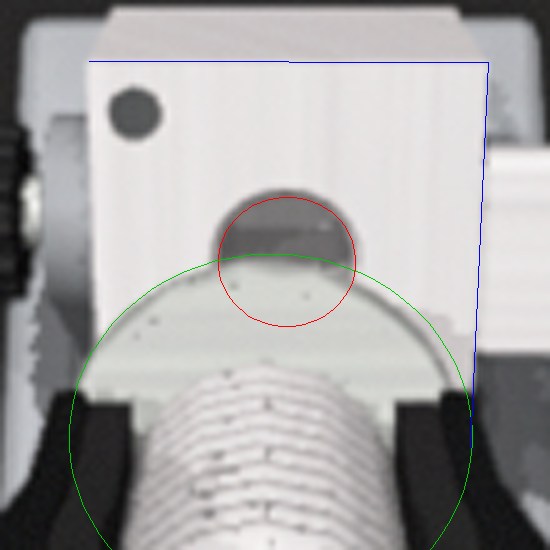

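Call:
{"name": "step_arm", "arguments": {"targets": [[1.2,2.8,6,-0.003,0.004,0.002,20],[0,0,8,0,0,0,20],[0,0,4,0,0,0,20],[0,0,0,0,0,0,20]]}}

```text
time: 12.85
tcp_pos: [0.3809, -0.0342, 0.2803]
eef_rot: [179.9, -35.0, 17.3]
force: [-0.5, 0.7, -2.1]
finger_gap: 0.335
```

```bash
python3 - <<'E'
from h import *
where();go([0.001,-.0003,.164+.0301],0)
E
```

```text
grasp pt in face mm [ 3.1  1.4 68.6] tool rot in face [ 0.3  -0.04  0.13] F face [-1.4  0.8 -1.6]
t 12.85 F [-0.5  0.7 -2.1] gap 29.1 j6 [-27. -28. 141.  34.  46.  26.]
shift tool mm [-2.   1.4 38.5] rotvec [-0.0023 -0.0006  0.0052] norm 38.6 tool-final-frame [-2.   1.3 38.5]
```

Call:
{"name": "step_arm", "arguments": {"targets": [[-2,1.5,0,-0.002,0,0.005,20],[0,0,0,0,0,0,20],[0,0,0,0,0,0,20]]}}

```text
time: 13.1
tcp_pos: [0.3796, -0.0354, 0.2791]
eef_rot: [-179.9, -35.0, 17.0]
force: [-0.1, -0.5, -1.7]
finger_gap: 0.339
```

```bash
python3 - <<'E'
from h import *
where();go([0.001,-.0003,.164+.0301],0)
c=cams.get_calibration('wrist'); im=shot('wrist','w11.png')
im=im[:,:,::-1]; x0,y0=270,160
big=cv2.resize(im[y0:y0+110,x0:x0+110],None,fx=5,fy=5,interpolation=cv2.INTER_CUBIC)
def draw(P,col):
    q=proj(P,c); q=((q-[x0,y0]+.5)*5-.5).astype(int); cv2.polylines(big,[q.reshape(-1,1,2)],False,col,1)
a=np.linspace(0,2*np.pi,73)
draw(stand_pts(SP,np.c_[.01075*np.cos(a),.01075*np.sin(a),0*a]),(0,0,255))
st=env.read_state(); Rc=R.from_euler('xyz',st['eef_rot'],degrees=True).as_matrix()
draw((np.c_[-.0005+.024*np.cos(a),.024*np.sin(a),0*a+.164+.0021+.023]@Rc.T)+st['tcp_pos'],(0,200,0))
draw(stand_pts(SP,[[.032,.03,0],[.032,-.03,0],[-.032,-.03,0]]),(255,0,0))
cv2.imwrite('pics/o11.png',big)
E
```

```text
grasp pt in face mm [ 0.9  0.6 68.6] tool rot in face [0.07 0.02 0.12] F face [-1.2 -0.4 -1.3]
t 13.1 F [-0.1 -0.5 -1.7] gap 29.5 j6 [-27. -28. 141.  34.  46.  26.]
shift tool mm [ 0.   0.6 38.5] rotvec [-0.0022  0.0003  0.0013] norm 38.5 tool-final-frame [ 0.   0.5 38.5]
```

View pics/o11.png

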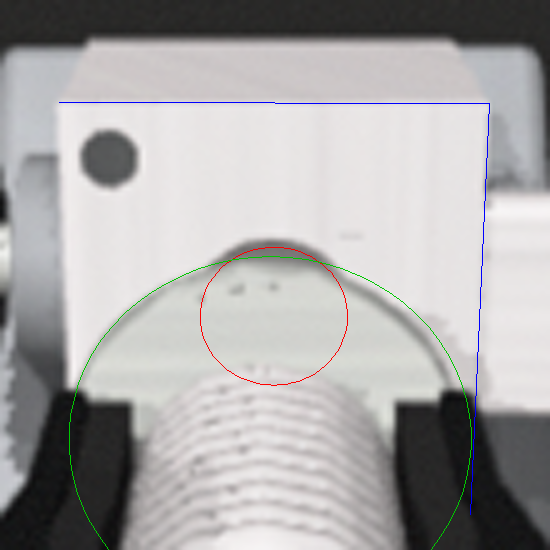

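Call:
{"name": "step_arm", "arguments": {"targets": [[0,1,6,-0.002,0,0,20],[0,0,5,0,0,0,20],[0,0,5,0,0,0,20]]}}

```text
time: 13.4
tcp_pos: [0.3894, -0.034, 0.2666]
eef_rot: [179.8, -35.1, 17.0]
force: [-2.1, 3.2, 0.4]
finger_gap: 0.335
```

```bash
python3 - <<'E'
from h import *
where();go([0.001,-.0004,.164+.0301],0)
E
```

```text
grasp pt in face mm [ 2.2 -1.6 52.7] tool rot in face [ 0.1  -0.13 -0.11] F face [-0.6  3.7  1. ]
t 13.4 F [-2.1  3.2  0.4] gap 29.2 j6 [-26. -25. 141.  35.  43.  25.]
shift tool mm [-0.9 -0.9 22.6] rotvec [ 0.0019 -0.0023  0.0017] norm 22.7 tool-final-frame [-0.8 -0.9 22.6]
```

Call:
{"name": "step_arm", "arguments": {"targets": [[-0.6,-0.9,5,0,0,0,20],[0,0,5,0,0,0,20],[0,0,5,0,0,0,20]]}}

```text
time: 13.65
tcp_pos: [0.3978, -0.0305, 0.2523]
eef_rot: [179.8, -35.1, 17.0]
force: [-0.1, 0.1, -1.5]
finger_gap: 0.335
```

```bash
python3 - <<'E'
from h import *
where();go([0.001,-.0004,.164+.0301],0)
E
```

```text
grasp pt in face mm [ 1.4 -0.8 35.8] tool rot in face [ 0.07 -0.12 -0.13] F face [-0.9  0.2 -1.2]
t 13.65 F [-0.1  0.1 -1.5] gap 29.1 j6 [-25. -21. 140.  37.  39.  24.]
shift tool mm [-0.1  0.   5.7] rotvec [ 0.0023 -0.0021  0.0012] norm 5.7 tool-final-frame [-0.1  0.   5.7]
```

Sliding in freely. Seat it.

Call:
{"name": "step_arm", "arguments": {"targets": [[0,0,4,0.002,-0.002,0,20],[0,0,3,0,0,0,20],[0,0,3,0,0,0,20]]}}

```text
time: 13.9
tcp_pos: [0.405, -0.0289, 0.2449]
eef_rot: [179.9, -35.0, 17.2]
force: [-33.6, -3.2, 32.8]
finger_gap: 0.338
```

```bash
python3 - <<'E'
from h import *
where();go([0.001,-.0004,.164+.0301],0)
E
```

```text
grasp pt in face mm [ 3.  -0.8 25.6] tool rot in face [ 0.22 -0.04  0.06] F face [-8.3  6.7 45.8]
t 13.9 F [-33.6  -3.2  32.8] gap 29.4 j6 [-24. -19. 139.  38.  38.  23.]
shift tool mm [-1.9 -0.5 -4.5] rotvec [-0.001  -0.0008  0.0039] norm 4.9 tool-final-frame [-1.9 -0.5 -4.5]
```

Call:
{"name": "step_arm", "arguments": {"targets": [[-1,0,-2,0,0,0,20]]}}

```text
time: 13.98
tcp_pos: [0.4039, -0.0295, 0.2463]
eef_rot: [179.9, -35.1, 17.2]
force: [4.1, 2.2, -2.0]
finger_gap: 0.337
```

```bash
python3 - <<'E'
from h import *
where()
c=cams.get_calibration('wrist'); im=shot('wrist','w12.png')[:,:,::-1]
x0,y0=230,140
big=cv2.resize(im[y0:y0+200,x0:x0+200],None,fx=3.5,fy=3,interpolation=cv2.INTER_CUBIC)
cv2.imwrite('pics/w12c.png',big)
s=shot('side','s12.png'); cv2.imwrite('pics/s12c.png',cv2.resize(s[100:200,300:400,::-1],None,fx=6,fy=6,interpolation=cv2.INTER_CUBIC))
E
```

```text
grasp pt in face mm [ 2.9 -1.  27.4] tool rot in face [ 0.24 -0.09  0.06] F face [ 2.6  0.9 -4.2]
```

View pics/w12c.png

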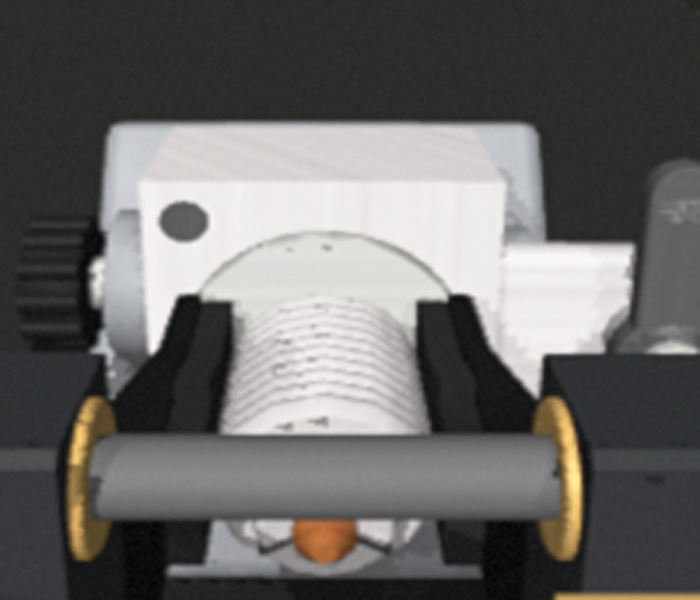

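View pics/s12c.png

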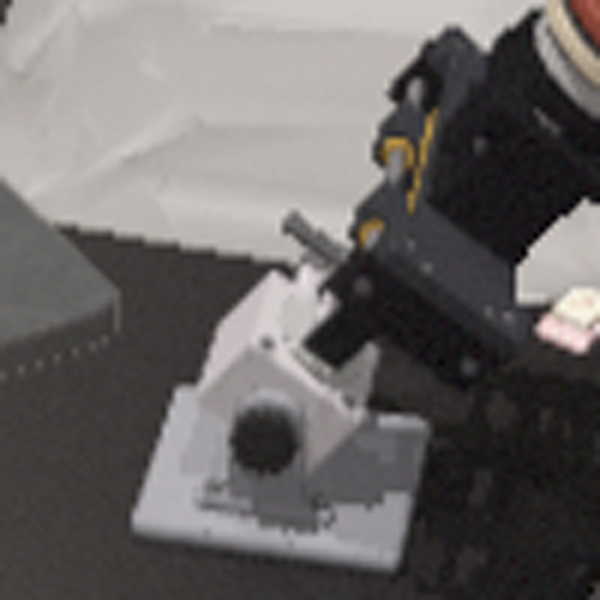

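Call:
{"name": "step_arm", "arguments": {"targets": [[0,0,0,0,0,0,36],[0,0,0,0,0,0,42],[0,0,0,0,0,0,44],[0,0,-10,0,0,0,44]]}}

```text
time: 14.42
tcp_pos: [0.3982, -0.0311, 0.2534]
eef_rot: [179.9, -35.0, 17.1]
force: [-0.4, 0.1, -0.5]
finger_gap: 0.489
```

```bash
python3 - <<'E'
from h import *
where(); print(env.read_state()['finger_gap']*87)
E
```

```text
grasp pt in face mm [ 1.9 -0.9 36.7] tool rot in face [ 0.19 -0.01  0.06] F face [-0.6  0.2 -0.2]
42.52848614593927
```

Call:
{"name": "step_arm", "arguments": {"targets": [[0,0,-15,0,0,0,44],[0,0,-20,0,0,0,44],[0,0,-20,0,0,0,44],[0,0,-15,0,0,0,44],[0,0,0,0,0,0,27]]}}

```text
time: 14.83
tcp_pos: [0.3575, -0.0431, 0.3118]
eef_rot: [180.0, -34.8, 17.1]
force: [0.9, -0.5, 0.3]
finger_gap: 0.479
```

```bash
python3 - <<'E'
from h import *
where(); c=cams.get_calibration('wrist'); im=shot('wrist','w13.png')[:,:,::-1]; np.save('w13.npy',c['view'])
x0,y0=230,140
big=cv2.resize(im[y0:y0+130,x0:x0+190],None,fx=4,fy=4,interpolation=cv2.INTER_CUBIC)
def draw(P,col):
    q=proj(P,c); q=((q-[x0,y0]+.5)*4-.5).astype(int); cv2.polylines(big,[q.reshape(-1,1,2)],False,col,1)
a=np.linspace(0,2*np.pi,73)
draw(stand_pts(SP,np.c_[.024*np.cos(a),.024*np.sin(a),0*a+.005]),(0,200,0))
draw(stand_pts(SP,np.c_[.006*np.cos(a),.006*np.sin(a),0*a+.0605]),(0,0,255))
cv2.imwrite('pics/o13.png',big)
print(proj(stand_pts(SP,[[0,0,.060]]),c))
E
```

```text
grasp pt in face mm [ -0.   -0.3 108.8] tool rot in face [0.17 0.22 0.12] F face [ 0.8 -0.7 -0.1]
[[323.11421421 232.24326948]]
```

View pics/o13.png

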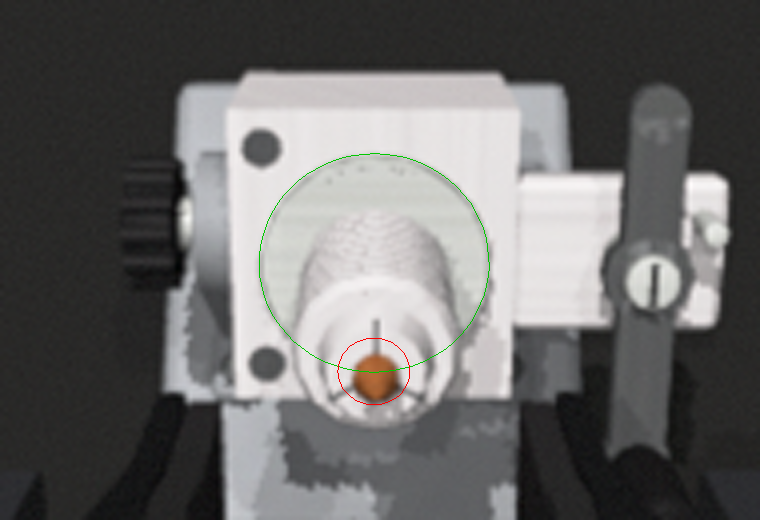

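```bash
python3 - <<'E'
from h import *
plan(stand_pts(SP,knob_loc(0,.255))[0],tool_R(stand_R(SP[2]),np.radians(45)),7)
E
```

```text
[-6.0, 8.0, 2.0] [-0.001, 0.0, -0.112] [ 0.357 -0.052  0.305]
[-7.0, 7.0, 2.0] [-0.001, 0.0, -0.112] [ 0.355 -0.06   0.3  ]
[-8.0, 6.0, 2.0] [-0.001, 0.0, -0.112] [ 0.354 -0.069  0.295]
[-8.0, 5.0, 2.0] [-0.001, 0.0, -0.112] [ 0.353 -0.077  0.289]
[-9.0, 5.0, 2.0] [-0.001, 0.0, -0.112] [ 0.352 -0.086  0.284]
[-9.0, 3.0, 2.0] [-0.001, 0.0, -0.112] [ 0.351 -0.095  0.278]
[-10.0, 2.0, 2.0] [-0.001, 0.0, -0.112] [ 0.35  -0.103  0.273]
```

Call:
{"name": "step_arm", "arguments": {"targets": [[-6,8,2,0,0,-0.112,27],[-7,7,2,0,0,-0.112,27],[-8,6,2,0,0,-0.112,27],[-8,5,2,0,0,-0.112,27],[-9,5,2,0,0,-0.112,27]]}}

```text
time: 15.3
tcp_pos: [0.3517, -0.0861, 0.2818]
eef_rot: [159.1, -28.5, 55.8]
force: [0.2, -0.5, -0.2]
finger_gap: 0.311
```

Call:
{"name": "step_arm", "arguments": {"targets": [[-9,3,2,0,0,-0.11,27],[-5,1,0,0,0,-0.08,27],[0,0,0,0,0,0,27]]}}

```text
time: 15.55
tcp_pos: [0.3486, -0.0997, 0.2699]
eef_rot: [154.2, -23.9, 67.5]
force: [0.4, 0.8, -0.2]
finger_gap: 0.306
```

```bash
python3 - <<'E'
from h import *
where(); go(knob_loc(0,.249),45)
E
```

```text
grasp pt in face mm [-45.1 -51.4  88.7] tool rot in face [44.98  0.09  0.5 ] F face [ 0.4  0.6 -0.5]
t 15.55 F [ 0.4  0.8 -0.2] gap 26.6 j6 [-42. -29. 143.  37.  53. -33.]
shift tool mm [-1.3  4.   3.7] rotvec [-0.0087  0.0016 -0.0003] norm 5.6 tool-final-frame [-1.3  4.   3.7]
```

Call:
{"name": "step_arm", "arguments": {"targets": [[-1.3,5,4,-0.008,0.001,0,27],[0,0,8,0,0,0,27],[0,0,0,0,0,0,27]]}}

```text
time: 15.8
tcp_pos: [0.3588, -0.1008, 0.2583]
eef_rot: [154.2, -24.2, 66.9]
force: [-0.2, 0.7, -0.1]
finger_gap: 0.31
```

```bash
python3 - <<'E'
from h import *
where(); go(knob_loc(0,.199),45)
shot('wrist','w14.png');c=cams.get_calibration('wrist'); print(proj(stand_pts(SP,[knob_loc(0,.041),[0,-.056,.015],[.039,-.056,.013]]),c))
E
```

```text
grasp pt in face mm [-43.4 -56.   73.9] tool rot in face [44.34  0.07  0.22] F face [-0.   0.8 -0. ]
t 15.8 F [-0.2  0.7 -0.1] gap 27.0 j6 [-40. -25. 142.  39.  50. -34.]
shift tool mm [ 0.8  0.5 38.9] rotvec [-0.0038  0.0013 -0.0116] norm 38.9 tool-final-frame [ 0.7  0.4 38.9]
[[325.13544499 242.33097498]
 [368.9029471  185.03160307]
 [412.42508476 142.67299225]]
```

View pics/w14.png

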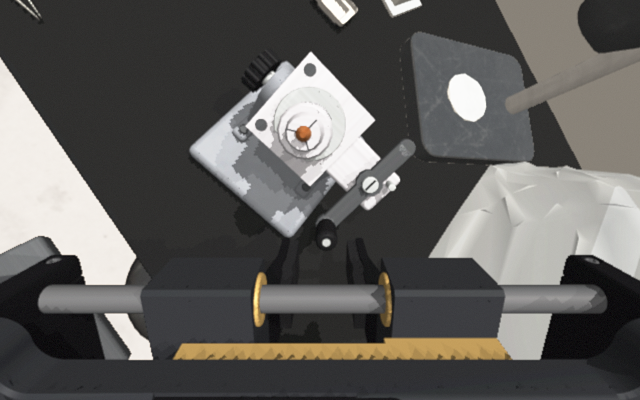

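Knob top at (326,242), predicted (325,242): aligned. Descend.

Call:
{"name": "step_arm", "arguments": {"targets": [[0.7,0.5,12,-0.003,0.001,-0.011,27],[0,0,12,0,0,0,27],[0,0,10,0,0,0,27],[0,0,3,0,0,0,27],[0,0,0,0,0,0,17]]}}

```text
time: 16.27
tcp_pos: [0.3809, -0.0929, 0.2282]
eef_rot: [153.9, -24.1, 67.3]
force: [0.2, -0.4, 0.7]
finger_gap: 0.285
```

Call:
{"name": "step_arm", "arguments": {"targets": [[0,0,0,0,0,0,17]]}}

```text
time: 16.35
tcp_pos: [0.3808, -0.0926, 0.2281]
eef_rot: [153.9, -24.1, 67.3]
force: [-0.3, 0.4, 0.3]
finger_gap: 0.238
```

```bash
python3 - <<'E'
from h import *
where(); [go(knob_loc(t,.199),45) for t in (0,.785,1.57)]
E
```

```text
grasp pt in face mm [-41.1 -54.5  35.7] tool rot in face [ 4.466e+01 -4.000e-02  1.300e-01] F face [0.  0.4 0.3]
t 16.35 F [-0.3  0.4  0.3] gap 20.7 j6 [-37. -17. 141.  43.  43. -37.]
shift tool mm [-1.6  0.   0.7] rotvec [-0.0023 -0.0008 -0.0058] norm 1.7 tool-final-frame [-1.6  0.   0.7]
t 16.35 F [-0.3  0.4  0.3] gap 20.7 j6 [-37. -17. 141.  43.  43. -37.]
shift tool mm [-13.7  29.8   0.6] rotvec [-0.0023 -0.0008 -0.0058] norm 32.8 tool-final-frame [-13.9  29.7   0.7]
t 16.35 F [-0.3  0.4  0.3] gap 20.7 j6 [-37. -17. 141.  43.  43. -37.]
shift tool mm [-1.3 59.4  0.6] rotvec [-0.0023 -0.0008 -0.0058] norm 59.4 tool-final-frame [-1.6 59.4  0.7]
```

Call:
{"name": "step_arm", "arguments": {"targets": [[-5,5.9,0,-0.001,0,-0.002,17],[-4,5.9,0,0,0,-0.002,17],[-2.5,5.9,0,0,0,-0.001,17],[-1.5,5.9,0,0,0,0,17],[-0.7,5.9,0,0,0,0,17]]}}

```text
time: 16.77
tcp_pos: [0.3977, -0.1204, 0.2341]
eef_rot: [154.0, -24.0, 67.6]
force: [-0.8, 1.0, -2.6]
finger_gap: 0.201
```

```bash
python3 - <<'E'
from h import *
where(); [go(knob_loc(t,.199),45) for t in (.785,1.57)]
E
```

```text
grasp pt in face mm [-31.3 -85.6  35.9] tool rot in face [44.96 -0.08  0.32] F face [-1.9  1.2 -1.9]
t 16.77 F [-0.8  1.  -2.6] gap 17.5 j6 [-39. -13. 137.  43.  44. -39.]
shift tool mm [1.3 0.3 0.9] rotvec [-0.0056 -0.0014 -0.0008] norm 1.6 tool-final-frame [1.3 0.3 0.9]
t 16.77 F [-0.8  1.  -2.6] gap 17.5 j6 [-39. -13. 137.  43.  44. -39.]
shift tool mm [13.6 30.   0.8] rotvec [-0.0056 -0.0014 -0.0008] norm 32.9 tool-final-frame [13.6 30.   0.9]
```

Call:
{"name": "step_arm", "arguments": {"targets": [[0.7,5.9,0,-0.002,0,0,17],[1.5,5.9,0,-0.002,0,0,17],[2.5,5.9,0,0,0,0,17],[4,5.9,0,0,0,0,17]]}}

```text
time: 17.1
tcp_pos: [0.4208, -0.1272, 0.2482]
eef_rot: [153.8, -24.0, 67.4]
force: [-1.4, 0.3, -2.4]
finger_gap: 0.193
```

```bash
python3 - <<'E'
from h import *
where(); [go(knob_loc(t,.199),45) for t in (1.57,)]
E
```

```text
grasp pt in face mm [ -6.4 -99.4  36. ] tool rot in face [ 4.481e+01 -2.000e-02  5.000e-02] F face [-2.4  0.7 -1.3]
t 17.1 F [-1.4  0.3 -2.4] gap 16.7 j6 [-37. -11. 133.  42.  44. -36.]
shift tool mm [5.6 3.3 1. ] rotvec [-0.0009 -0.0003 -0.0034] norm 6.6 tool-final-frame [5.6 3.3 1. ]
```

Call:
{"name": "step_arm", "arguments": {"targets": [[4.5,3.5,0,0,0,0,17],[2.5,2.5,0,0,0,0,17],[1,1.5,0,0,0,0,17]]}}

```text
time: 17.35
tcp_pos: [0.4303, -0.1228, 0.2549]
eef_rot: [154.0, -24.1, 67.5]
force: [-10.8, 2.4, 1.5]
finger_gap: 0.2
```

```bash
python3 - <<'E'
from h import *
where(); shot('wrist','w15.png')
E
```

```text
grasp pt in face mm [  5.6 -97.2  35.5] tool rot in face [44.9  -0.12  0.34] F face [-7.   5.5  6.8]
```

View pics/w15.png

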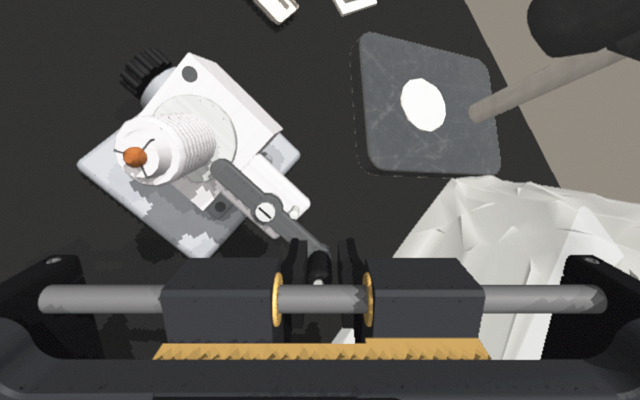

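Call:
{"name": "step_arm", "arguments": {"targets": [[1,3,0,0,0,0,17],[0.5,2,0,0,0,0,17]]}}

```text
time: 17.57
tcp_pos: [0.4331, -0.1212, 0.2558]
eef_rot: [154.6, -24.2, 67.7]
force: [-8.1, 1.7, 0.6]
finger_gap: 0.197
```

```bash
python3 - <<'E'
from h import *
where()
E
```

```text
grasp pt in face mm [  7.8 -94.9  34.5] tool rot in face [45.   -0.28  0.96] F face [-5.6  3.9  4.7]
```

Call:
{"name": "step_arm", "arguments": {"targets": [[-2,0,0,0,0,0,20],[0,0.5,0,0,0,0,27],[0,0,0,0,0,0,27],[0,0,0,0,0,0,27]]}}

```text
time: 17.9
tcp_pos: [0.4346, -0.1227, 0.2575]
eef_rot: [154.3, -24.2, 67.9]
force: [-0.3, -0.0, 0.2]
finger_gap: 0.299
```

Call:
{"name": "step_arm", "arguments": {"targets": [[0,0,-12,0,0,0,27],[0,0,-20,0,0,0,27],[0,0,-20,0,0,0,27],[0,0,-15,0,0,0,27],[0,0,0,0,0,0,27]]}}

```text
time: 18.32
tcp_pos: [0.3984, -0.1354, 0.3163]
eef_rot: [154.1, -24.1, 67.9]
force: [0.2, -0.2, -0.5]
finger_gap: 0.311
```

```bash
python3 - <<'E'
from h import *
where(); im=shot('wrist','w16.png')[:,:,::-1];c=cams.get_calibration('wrist')
for th in (1.45,1.5,1.5708): print(th,proj(stand_pts(SP,[knob_loc(th,.041),[0,-.056,.015],[.039*np.cos(th),-.056+.039*np.sin(th),.013]]),c).round(1).tolist())
x0,y0=200,90
cv2.imwrite('pics/w16c.png',cv2.resize(im[y0:y0+170,x0:x0+190],None,fx=4,fy=3.5,interpolation=cv2.INTER_CUBIC)[:, :])
shot('top','t16.png')
E
```

```text
grasp pt in face mm [ 12.8 -99.2 105.4] tool rot in face [45.19 -0.3   0.54] F face [-0.2 -0.3 -0.5]
1.45 [[305.9, 240.5], [273.9, 187.1], [240.6, 146.7]]
1.5 [[308.1, 238.8], [273.9, 187.1], [238.8, 148.3]]
1.5708 [[311.1, 236.2], [273.9, 187.1], [236.3, 150.8]]
```

View pics/w16.png

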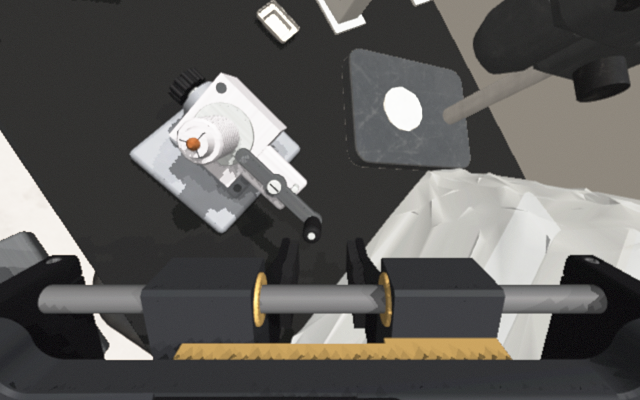

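View pics/w16c.png

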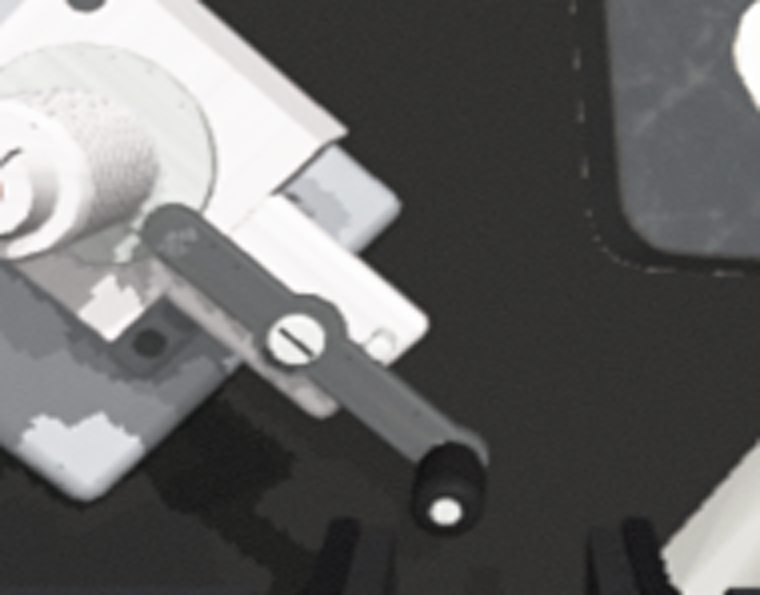

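```bash
python3 - <<'E'
from h import *
b=cv2.imread('pics/w16.png'); c=cams.get_calibration('wrist')
g=b[225:250,300:325].astype(int).min(2); ys,xs=np.nonzero(g>150); print('knob white top',xs.mean()+300,ys.mean()+225)
m=b.astype(int); m=(m[:,:,2]-m[:,:,0]>50); ys,xs=np.nonzero(m[130:160,180:210]); print('tip',xs.mean()+180,ys.mean()+130, 'pred',proj(stand_pts(SP,[[0,0,.060]]),c))
cv2.imwrite('pics/t16c.png',cv2.resize(cv2.imread('pics/t16.png')[140:240,220:480],None,fx=3,fy=3,interpolation=cv2.INTER_CUBIC))
E
```

```text
knob white top 311.0 235.7560975609756
tip 192.70676691729324 143.28571428571428 pred [[194.76485555 141.60786015]]
```

View pics/t16c.png

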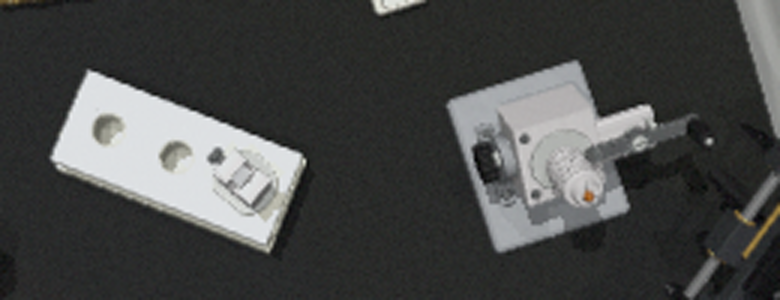

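```bash
python3 - <<'E'
from h import *
w13=cams.get_calibration('wrist'); w13['view']=np.load('w13.npy'); w16=cams.get_calibration('wrist')
o=[]
for f,c,(x0,y0) in (('w13',w13,(323,234)),('w16',w16,(193,143))):
    b=cv2.imread(f'pics/{f}.png').astype(int); m=(b[:,:,2]-b[:,:,0]>50)
    ys,xs=np.nonzero(m); k=(abs(xs-x0)<12)&(abs(ys-y0)<12); o.append((xs[k].mean(),ys[k].mean(),c))
P=tri(o); Rs=stand_R(SP[2]); print('tip in face mm',(Rs.T@(P-stand_pts(SP,[0,0,0])[0])*1000).round(1))
# pivot screw as reference
o=[(230+653/4,140+283/4,w13),(200+296/4,90+340/3.5,w16)]
P=tri(o); print('screw',(Rs.T@(P-stand_pts(SP,[0,0,0])[0])*1000).round(1))
E
```

```text
tip in face mm [-0.8 -0.2 61.4]
screw [  1.5 -54.9  21.2]
```

```bash
python3 -c "
from h import *
print(env.job_done()); print(env.read_state()['time'],env.read_state()['force'])"
```

```text
the job is handed in; nothing more can be done
None
the job is handed in; nothing more can be done
```

The job is handed in at about 18.5 s of the 64 s allowed. All the steps were done in the order asked, and no verdict has been reported.

**What I did**
- I swung the keeper open by its knob until it pressed on its stop, with about 19 N at the tool.
- I took the bare-metal round holder from the rack and turned it about 61° in yaw, to the tilted bore.
- I pushed it in until the force rose sharply, to about 46 N along the bore's axis at the wrist.
- I swung the keeper back to its stop, opened the fingers and backed away.

**Last checks**
- **Keeper:** the knob's top shows at (311, 236) in the wrist picture. The prediction for fully closed is (311.1, 236.2). The toe lies over the flange.
- **Holder:** the resin tip measures 61.4 mm above the face, against about 60 mm expected. The pivot screw also read about 5 mm high in the same pair of pictures, so I take this as measuring error. The toe, which has 2 mm of room, also passed over the flange freely.
- **Rack and gripper:** the vice holder is still in the rack, I did not touch the turquoise look-alike, and the gripper touches nothing.

**Disagreements**
- The 46 N seating peak is the only force over 40 N that I saw. It was the finger pads pressing the holder home, not the gripper's body touching anything.
- At that moment the grasp point read 4.5 mm deeper than predicted, probably because the pads slipped a little on the barrel and my estimate of the face was 1–2 mm off.

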